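# Cure the parts that match the sample

### The arm

A 6-joint arm with a two-finger parallel gripper is mounted at the origin on the work surface. World frame = base frame: x ahead of the robot, y to its left, z up, the work surface at z = 0. Lengths are in m, angles in rad, forces in N, time in s.
With the tool pointing down it reaches from about 0.25 to 0.775 m from the base axis. Payload 4 kg.
Tool frame: the origin (TCP) lies on the centre line of the jaws, within the pads' length; the fingertips stand 17 mm ahead of it and the grasp point (between the pads) lies 2 mm behind it (ctrl.finger_overhang is the distance from the TCP to the fingertips, in m); z points along the fingers, y is the direction in which the jaws open and shut (so a half turn about z gives the same grasp; the last joint's range is limited). The gripper opens to 94 mm and grips with 3 to 60 N. Pads are 16 mm wide; open, the fingers measure 119 mm over their backs; the gripper's body (75 mm by 177 mm) begins 78 mm behind the grasp point.
Start: joints at [1.042, 0.087, 1.371, -0, 1.684, -0.103], TCP at [0.227, 0.501, 0.223] pointing down, gripper open.
Joint ranges: [-3.1, 3.1], [-0.76, 2.03], [0.27, 2.55], [-1.08, 4.22], [0.17, 2.65], [-2.57, 2.57]. Speed limits (rad/s): [2.79, 2.79, 3.14, 3.14, 3.14, 3.14].

### API

Orientations are given as a unit quaternion [w, x, y, z].
In Python, from rig import ctrl gives the robot as it stands.
- The arm moves only by the tool step_arm, never from a script. Its argument "targets" is a list of rows, each an object with "delta_pos": the shift along the tool's x, y, z in cm, a list of three; "rotation": the turn, a rotation vector about the tool's x, y, z in rad, a list of three; "hand": the finger opening in cm, from 0 to 9.4. A call has 1 to 5 rows; each row is the pose to reach, as a shift and turn from the pose commanded when the call began, along the tool's axes at that moment; what a row does not reach only later rows make up. A row lasts 1/8 s, in which the tool goes at most 62.5 mm and 10.7 degrees, less where a joint would pass 70% of its speed; a pose out of reach is approached as far as the arm can. A call with a gripper value outside its range is refused whole. The fingers move at their own pace and stop on an object; the grip force is fixed at half the most. Time passes only in rows, so rows that repeat a pose let the fingers close. It gives the time, the measured TCP pose, the force and the opening at its end, in the units of the state.
- ctrl.read_state(): the state, without advancing time (a new reading comes with each control period).
- ctrl.snapshot(name): name is "scene" or "top" or "wrist"; returns a dict with "color" (384x512x3 uint8, red, green, blue), "camera_matrix" (3x3 intrinsics, pixels), "dist_coeffs" ([k1, k2, p1, p2, k3] as OpenCV has them; the pictures are not rectified), "eye" and "attitude" of the camera in the world; the wrist camera has in their place "tool_from_camera" (4x4, takes a point from camera to tool coordinates, whose origin is the TCP and whose axes are the flange's). Camera axes: x right, y down, z forward; pixel columns grow to the right and rows downward; lengths in m; the calibration is good to about 2 mm. A picture is of the moment at which its call begins: read the wrist's pose just before it. There is no depth.
- ctrl.sign_off(): hands the job in, once; it reports no verdict.
Trained networks look in the newest picture that a camera, given by its name, has taken for a name from the list of things; names that differ only in an ending like _2 or _b are one class to them, and where a whole thing is asked for, a point or a joint stands for the part that bears it (a point fixed in the world has none). Each returns a list of dicts, best first, with "score" (0 to 1); they miss things now and then, are a little off and sometimes report something else, mostly with a low value. They report only what shows in the picture. A call takes as long as a camera call.
- ctrl.spot_in(label, camera): "centre" ([x, y, z] in m, in the coordinates of the camera as it stood for that picture, good to about 4 mm: the middle of the surface that is visible of it).
- ctrl.mark_of(label, camera): "centre" ([x, y, z] in m, in the coordinates of the camera as it stood for that picture, good to about 4 mm: a listed point, or the origin of a listed thing).
The state is a dict: "time": time; "joint_positions": joint angles; "qvel": joint speeds; "effort": joint torques, N m; "tool_pos": TCP position; "orientation": TCP orientation; "ft_force": force on the tool from outside, world axes, zero at the start; "wrist_torque": the same for the moment, N m; "gripper_width": finger opening in m.
Only numpy, scipy, OpenCV 4.12 (cv2) and the standard library are available. Lean on these libraries where they do the work, as an engineer would, in place of code of your own. Each camera call takes 0.05 s, during which the arm holds its last target. There are 200 camera calls.

### The job

Slide the amber cover of the curing box fully open, lift the finished sculpture bases out of the chamber and stand them in the wooden tray, and lay every part from the bins that has the same shape as the sample on the job board flat on the chamber rack, side by side with sleeves up. Then slide the cover fully shut, and only after that roll the timer thumbwheel on to three minutes, so that its white rib stands up at the pointer. Leave the other parts in their bin cells, and do not disturb the patterns or the other things on the bench.

Things in the scene. Friction and masses are not known exactly. Their poses are not given: they have to be found in the camera images.
- curing_box: grey fixed UV curing box. Origin: under its chamber centre, on the bench. Chamber, open on top: inside 220 (x) x 190 mm (y), 10 mm walls up to z = 105, rack (floor) at z = 45. Lamp housing beside it, y 100 to 305 mm, 105 mm high, over which the cover slides; tracks 9 mm high along y at x = +-115. Control ledge with timer wheel before the housing: x -170 to -120, y 80 to 280, 85 mm high.
- cover (a joint): amber window that slides on the box top along the box +y, m: 0 fully shut over the chamber, 0.2 fully open. Plate 6 mm thick, its top 112 mm above the bench. Friction about 1.5 N; it stays where it is left.
- cover_handle (a point): centre of the black handle bar on the cover: 90 mm long along the box x, 14 mm thick along the box y, 38 mm tall (from 112 to 150 mm above the bench); the point is 131 mm above the bench.
- timer (a joint): black timer thumbwheel, rad; axle along box x, at x -145, y 130, z 79 mm in the box frame; 22 mm wide, radius 32 over its ribs. One rib a minute, 0.419 rad apart; 0 off, stop at 2.51. At 0 the white rib leans 72 deg to box +y; at three minutes (1.257) it stands straight up at the white pointer. Grows as its top is rolled to box -y. Friction 0.03 N m, no detents, stays where left.
- cam_1_grip (a point): part in the bins: egg-shaped cam, 68 x 54 mm: radius 27 about the sleeve, nose to 41 mm along +x. Aluminium, 0.12 kg, plate 8 mm thick, upright sleeve of diameter 24 from the plate to 50 mm above the underside: grip that. Point: on the sleeve axis, 30 mm above the underside; z up. May be absent. One to a cell of 88 x 88 mm in grey fixed bins 20 mm high, floor and walls 3 mm, shapes mixed.
- cam_2_grip (a point): part in the bins: egg-shaped cam, 68 x 54 mm: radius 27 about the sleeve, nose to 41 mm along +x. Aluminium, 0.12 kg, plate 8 mm thick, upright sleeve of diameter 24 from the plate to 50 mm above the underside: grip that. Point: on the sleeve axis, 30 mm above the underside; z up. May be absent. One to a cell of 88 x 88 mm in grey fixed bins 20 mm high, floor and walls 3 mm, shapes mixed.
- cam_3_grip (a point): part in the bins: egg-shaped cam, 68 x 54 mm: radius 27 about the sleeve, nose to 41 mm along +x. Aluminium, 0.12 kg, plate 8 mm thick, upright sleeve of diameter 24 from the plate to 50 mm above the underside: grip that. Point: on the sleeve axis, 30 mm above the underside; z up. May be absent. One to a cell of 88 x 88 mm in grey fixed bins 20 mm high, floor and walls 3 mm, shapes mixed.
- sample_cam_grip (a point): pattern: egg-shaped cam, 68 x 54 mm: radius 27 about the sleeve, nose to 41 mm along +x. Aluminium, 0.12 kg, plate 8 mm thick, upright sleeve of diameter 24 from the plate to 50 mm above the underside: grip that. Point: on the sleeve axis, 30 mm above the underside; z up. The pattern lying on the job board is the sample; the two on the plywood board do not count.
- trefoil_1_grip (a point): part in the bins: three-lobed plate, lobes reaching 37 mm from the sleeve axis, one along +x. Aluminium, 0.12 kg, plate 8 mm thick, upright sleeve of diameter 24 from the plate to 50 mm above the underside: grip that. Point: on the sleeve axis, 30 mm above the underside; z up. May be absent. One to a cell of 88 x 88 mm in grey fixed bins 20 mm high, floor and walls 3 mm, shapes mixed.
- trefoil_2_grip (a point): part in the bins: three-lobed plate, lobes reaching 37 mm from the sleeve axis, one along +x. Aluminium, 0.12 kg, plate 8 mm thick, upright sleeve of diameter 24 from the plate to 50 mm above the underside: grip that. Point: on the sleeve axis, 30 mm above the underside; z up. May be absent. One to a cell of 88 x 88 mm in grey fixed bins 20 mm high, floor and walls 3 mm, shapes mixed.
- trefoil_3_grip (a point): part in the bins: three-lobed plate, lobes reaching 37 mm from the sleeve axis, one along +x. Aluminium, 0.12 kg, plate 8 mm thick, upright sleeve of diameter 24 from the plate to 50 mm above the underside: grip that. Point: on the sleeve axis, 30 mm above the underside; z up. May be absent. One to a cell of 88 x 88 mm in grey fixed bins 20 mm high, floor and walls 3 mm, shapes mixed.
- sample_trefoil_grip (a point): pattern: three-lobed plate, lobes reaching 37 mm from the sleeve axis, one along +x. Aluminium, 0.12 kg, plate 8 mm thick, upright sleeve of diameter 24 from the plate to 50 mm above the underside: grip that. Point: on the sleeve axis, 30 mm above the underside; z up. The pattern lying on the job board is the sample; the two on the plywood board do not count.
- rocker_1_grip (a point): part in the bins: straight rocker arm, 82 (x) x 26 mm, round ends, sleeve mid-way. Aluminium, 0.12 kg, plate 8 mm thick, upright sleeve of diameter 24 from the plate to 50 mm above the underside: grip that. Point: on the sleeve axis, 30 mm above the underside; z up. May be absent. One to a cell of 88 x 88 mm in grey fixed bins 20 mm high, floor and walls 3 mm, shapes mixed.
- rocker_2_grip (a point): part in the bins: straight rocker arm, 82 (x) x 26 mm, round ends, sleeve mid-way. Aluminium, 0.12 kg, plate 8 mm thick, upright sleeve of diameter 24 from the plate to 50 mm above the underside: grip that. Point: on the sleeve axis, 30 mm above the underside; z up. May be absent. One to a cell of 88 x 88 mm in grey fixed bins 20 mm high, floor and walls 3 mm, shapes mixed.
- rocker_3_grip (a point): part in the bins: straight rocker arm, 82 (x) x 26 mm, round ends, sleeve mid-way. Aluminium, 0.12 kg, plate 8 mm thick, upright sleeve of diameter 24 from the plate to 50 mm above the underside: grip that. Point: on the sleeve axis, 30 mm above the underside; z up. May be absent. One to a cell of 88 x 88 mm in grey fixed bins 20 mm high, floor and walls 3 mm, shapes mixed.
- sample_rocker_grip (a point): pattern: straight rocker arm, 82 (x) x 26 mm, round ends, sleeve mid-way. Aluminium, 0.12 kg, plate 8 mm thick, upright sleeve of diameter 24 from the plate to 50 mm above the underside: grip that. Point: on the sleeve axis, 30 mm above the underside; z up. The pattern lying on the job board is the sample; the two on the plywood board do not count.
- job_board: clipboard with a white job sheet, 130 (x) x 120 mm, 4 mm thick, beside the bins on their far side; the sample lies on it. Origin under its centre.
- base_1_grip (a point): cured sculpture base lying in the chamber at the start: steel disc of diameter 64 mm, 8 mm thick, 0.2 kg, with an upright post of diameter 14 mm rising to 50 mm above the underside: grip the post. The point is on the post axis, 30 mm above the underside. May be absent.
- base_2_grip (a point): cured sculpture base lying in the chamber at the start: steel disc of diameter 64 mm, 8 mm thick, 0.2 kg, with an upright post of diameter 14 mm rising to 50 mm above the underside: grip the post. The point is on the post axis, 30 mm above the underside. May be absent.
- out_tray: wooden tray for finished work, fixed, outside 210 (x) x 110 mm (y), 20 mm high, walls and floor 4 mm thick. Origin under its centre.
- brush: bystander: paint brush, 190 mm long, on the bench; leave alone.
- wrench: bystander: spanner, 160 mm long, on the bench; leave alone.
- lacquer: bystander: jar of lacquer, 60 mm diameter, 100 mm tall, on the bench; leave alone.
- tape: bystander: roll of paper tape, 84 mm diameter, 24 mm high, on the bench; leave alone.

How it is judged:
On the way, in this order (a step that is already met when the one before it is completed fails the run):
1. the cover is slid fully open (value of joint cover above 0.18 m), for 0.2 s.
2. finished bases stand in the wooden tray and every part matching the sample lies flat in the chamber, the others still in their bin cells (x of base_1_grip in the frame of out_tray between -0.1 and 0.1 m and y of base_1_grip in the frame of out_tray between -0.05 and 0.05 m and z of base_1_grip in the frame of out_tray between 0.028 and 0.04 m and angle between each of base_1_grip, base_2_grip's own z axis and vertical below 0.12 rad and linear speed of each of base_1, base_2 below 0.02 m/s and x of base_2_grip in the frame of out_tray between -0.1 and 0.1 m and y of base_2_grip in the frame of out_tray between -0.05 and 0.05 m and z of base_2_grip in the frame of out_tray between 0.028 and 0.04 m and ((horizontal distance between sample_cam_grip and job_board below 0.07 m and (x of cam_1_grip in the frame of curing_box between -0.1 and 0.1 m and y of cam_1_grip in the frame of curing_box between -0.085 and 0.085 m and z of cam_1_grip in the frame of curing_box between 0.069 and 0.081 m and angle between cam_1_grip's own z axis and vertical below 0.12 rad and linear speed of cam_1 below 0.02 m/s) and (x of cam_2_grip in the frame of curing_box between -0.1 and 0.1 m and y of cam_2_grip in the frame of curing_box between -0.085 and 0.085 m and z of cam_2_grip in the frame of curing_box between 0.069 and 0.081 m and angle between cam_2_grip's own z axis and vertical below 0.12 rad and linear speed of cam_2 below 0.02 m/s) and (x of cam_3_grip in the frame of curing_box between -0.1 and 0.1 m and y of cam_3_grip in the frame of curing_box between -0.085 and 0.085 m and z of cam_3_grip in the frame of curing_box between 0.069 and 0.081 m and angle between cam_3_grip's own z axis and vertical below 0.12 rad and linear speed of cam_3 below 0.02 m/s) and distance of each of trefoil_1_grip, trefoil_2_grip, trefoil_3_grip, rocker_1_grip, rocker_2_grip, rocker_3_grip from where it was at the start of the episode below 0.085 m) or (horizontal distance between sample_trefoil_grip and job_board below 0.07 m and distance of each of cam_1_grip, cam_2_grip, cam_3_grip, rocker_1_grip, rocker_2_grip, rocker_3_grip from where it was at the start of the episode below 0.085 m and (x of trefoil_1_grip in the frame of curing_box between -0.1 and 0.1 m and y of trefoil_1_grip in the frame of curing_box between -0.085 and 0.085 m and z of trefoil_1_grip in the frame of curing_box between 0.069 and 0.081 m and angle between trefoil_1_grip's own z axis and vertical below 0.12 rad and linear speed of trefoil_1 below 0.02 m/s) and (x of trefoil_2_grip in the frame of curing_box between -0.1 and 0.1 m and y of trefoil_2_grip in the frame of curing_box between -0.085 and 0.085 m and z of trefoil_2_grip in the frame of curing_box between 0.069 and 0.081 m and angle between trefoil_2_grip's own z axis and vertical below 0.12 rad and linear speed of trefoil_2 below 0.02 m/s) and (x of trefoil_3_grip in the frame of curing_box between -0.1 and 0.1 m and y of trefoil_3_grip in the frame of curing_box between -0.085 and 0.085 m and z of trefoil_3_grip in the frame of curing_box between 0.069 and 0.081 m and angle between trefoil_3_grip's own z axis and vertical below 0.12 rad and linear speed of trefoil_3 below 0.02 m/s)) or (horizontal distance between sample_rocker_grip and job_board below 0.07 m and distance of each of cam_1_grip, cam_2_grip, cam_3_grip, trefoil_1_grip, trefoil_2_grip, trefoil_3_grip from where it was at the start of the episode below 0.085 m and (x of rocker_1_grip in the frame of curing_box between -0.1 and 0.1 m and y of rocker_1_grip in the frame of curing_box between -0.085 and 0.085 m and z of rocker_1_grip in the frame of curing_box between 0.069 and 0.081 m and angle between rocker_1_grip's own z axis and vertical below 0.12 rad and linear speed of rocker_1 below 0.02 m/s) and (x of rocker_2_grip in the frame of curing_box between -0.1 and 0.1 m and y of rocker_2_grip in the frame of curing_box between -0.085 and 0.085 m and z of rocker_2_grip in the frame of curing_box between 0.069 and 0.081 m and angle between rocker_2_grip's own z axis and vertical below 0.12 rad and linear speed of rocker_2 below 0.02 m/s) and (x of rocker_3_grip in the frame of curing_box between -0.1 and 0.1 m and y of rocker_3_grip in the frame of curing_box between -0.085 and 0.085 m and z of rocker_3_grip in the frame of curing_box between 0.069 and 0.081 m and angle between rocker_3_grip's own z axis and vertical below 0.12 rad and linear speed of rocker_3 below 0.02 m/s)))), for 0.3 s.
3. the cover is shut (value of joint cover below 0.006 m), for 0.2 s.
4. the timer stands at three minutes (value of joint timer between 1.077 and 1.437 rad), for 0.2 s.
At the end, for the whole second after the job is handed in: cover shut to 6 mm; timer at three minutes to within 0.18 rad (10 degrees); every base in the wooden tray and every part of the sample's shape in the chamber, upright to 0.12 rad, resting on the floor of tray or rack to 6 mm, at rest; parts of other shapes within 85 mm of where they began (all of step 2 and all of step 4 and value of joint cover below 0.006 m and velocity of joint timer between -0.05 and 0.05 rad/s); the robot touches nothing.
It fails at once if a pattern or bystander is disturbed (moved more than 30 mm) (distance of any of brush, wrench, lacquer, tape, sample_cam_grip, sample_trefoil_grip, sample_rocker_grip from where it was at the start of the episode above 0.03 m).
Of cam_1, cam_2, cam_3 only 2 to 3 are there at a start; the rules pass over those that are not, and their reading is None.
Of trefoil_1, trefoil_2, trefoil_3 only 2 to 3 are there at a start; the rules pass over those that are not, and their reading is None.
Of rocker_1, rocker_2, rocker_3 only 2 to 3 are there at a start; the rules pass over those that are not, and their reading is None.
Of base_1, base_2 only 1 to 2 are there at a start; the rules pass over those that are not, and their reading is None.
At some moment in a run one of cam_1, cam_2, trefoil_1, trefoil_2, rocker_1, rocker_2, base_1, base_2 may be knocked a few centimetres aside while the robot is not near it.
It also fails if it takes over 210 s, if anything falls off the work surface, if the arm or the gripper's body presses on something with over 40 N, if the wrist force passes 120 N, or if a joint passes its speed limit or range.

## Working session

There is one attempt and no reset: what is moved stays moved. The work goes in short steps, Python scripts to look and compute and a tool call to move; the robot and the scene stay as the last step left them, time stands still between calls to the robot, and variables do not carry over. Pictures are saved under pics/ and viewed, about 12 in all and at most 16, crops included, and the job is handed in when it is done.

Besides the shell and the picture viewer there is one more tool, called after "Emit:" by a JSON object that holds its "api" and its "payload". step_arm: Moves the arm, as the interface text tells. Its arguments: {"type":"object","properties":{"targets":{"type":"array"}},"required":["targets"]}

```bash
ls; mkdir -p pics; cat > h.py <<'E'
import numpy as np, cv2, sys
from scipy.spatial.transform import Rotation as R
from rig import ctrl
def quat(q): return R.from_quat([q[1],q[2],q[3],q[0]])
def snap(n):
    s=ctrl.read_state(); d=ctrl.snapshot(n)
    if n=="wrist":
        T=np.eye(4);T[:3,:3]=quat(s["orientation"]).as_matrix();T[:3,3]=s["tool_pos"]
        M=T@np.array(d["tool_from_camera"])
    else:
        M=np.eye(4);a=np.array(d["attitude"])
        M[:3,:3]=quat(a).as_matrix() if a.size==4 else a
        M[:3,3]=d["eye"]
    d["M"]=M; return d
def save(d,f,k=1): cv2.imwrite("pics/"+f,cv2.resize(d["color"][:,:,::-1],None,fx=k,fy=k,interpolation=cv2.INTER_CUBIC))
def w(d,c): return d["M"][:3,:3]@np.array(c)+d["M"][:3,3]
def marks(d,n,lab,f="mark_of",mn=0.2):
    return [(round(r["score"],2),np.round(w(d,r["centre"]),3).tolist()) for r in getattr(ctrl,f)(lab,n) if r["score"]>mn]
def ray(d,u,v,z):
    p=cv2.undistortPoints(np.array([[[u,v]]],float),np.array(d["camera_matrix"]),np.array(d["dist_coeffs"]))[0,0]
    r=d["M"][:3,:3]@np.array([p[0],p[1],1]);o=d["M"][:3,3]
    return o+r*(z-o[2])/r[2]
def proj(d,P):
    M=np.linalg.inv(d["M"]);return cv2.projectPoints(np.array(P,float).reshape(-1,3),R.from_matrix(M[:3,:3]).as_rotvec(),M[:3,3],np.array(d["camera_matrix"]),np.array(d["dist_coeffs"]))[0].reshape(-1,2)
E
python3 - <<'E'
from h import *
print(ctrl.read_state(), ctrl.finger_overhang)
for n in ["top","scene"]:
    d=snap(n); save(d,n+"0.png",1.5)
    print(n,d["eye"],d["attitude"])
    for l in ["curing_box","cover_handle","cover","timer","cam_1_grip","trefoil_1_grip","rocker_1_grip","sample_cam_grip","sample_trefoil_grip","sample_rocker_grip","job_board","base_1_grip","out_tray","lacquer","tape","brush","wrench"]:
        try: print(l,marks(d,n,l))
        except Exception as e: print(l,e)
E
```

```text
pics
{'time': 0.0, 'joint_positions': array([ 1.04186496e+00,  8.79255302e-02,  1.37223983e+00, -7.90348604e-06,
        1.68360704e+00, -1.03120340e-01]), 'qvel': array([ 0.00068421,  0.00098405,  0.00075828,  0.00073015, -0.00041153,
        0.00097625]), 'effort': array([ 4.63633330e-05, -3.40198267e+01, -3.02420676e+01,  7.17588142e-02,
        3.30766488e-02, -1.59253841e-04]), 'tool_pos': array([0.22693847, 0.50043295, 0.22132758]), 'orientation': array([-3.34990563e-04,  2.11301001e-01,  9.77420431e-01, -1.03712004e-03]), 'ft_force': array([ 0.36947974, -0.2306847 ,  0.67956839]), 'wrist_torque': array([ 0.01102935, -0.01586834,  0.01656936]), 'gripper_width': 0.09398059724148873} 0.017
top [ 0.44323239 -0.03471805  1.18670482] [-0.03008344  0.71694697 -0.69459594  0.05117137]
curing_box []
cover_handle [(0.75, [0.567, 0.192, 0.132])]
cover it knows: base_1_grip, base_2_grip, brush, cam_1_grip, cam_2_grip, cam_3_grip, cover_handle, curing_box, job_board, lacquer, out_tray, rocker_1_grip, rocker_2_grip, rocker_3_grip, sample_cam_grip, sam
timer it knows: base_1_grip, base_2_gri
[... 1494 characters left out ...]
, cover_handle, curing_box, job_board, lacquer, out_tray, rocker_1_grip, rocker_2_grip, rocker_3_grip, sample_cam_grip, sam
cam_1_grip [(0.75, [0.438, -0.13, 0.031]), (0.26, [0.567, 0.227, 0.0])]
trefoil_1_grip []
rocker_1_grip [(0.63, [0.436, -0.042, 0.033])]
sample_cam_grip [(0.66, [0.763, 0.221, 0.034])]
sample_trefoil_grip [(0.73, [0.783, -0.077, 0.039])]
sample_rocker_grip [(0.78, [0.76, 0.119, 0.034])]
job_board [(0.95, [0.785, -0.077, -0.002])]
base_1_grip []
out_tray [(0.61, [0.455, -0.414, 0.001])]
lacquer [(0.76, [0.641, -0.45, 0.005])]
tape [(0.86, [0.672, -0.353, 0.006])]
brush [(0.69, [0.435, -0.131, 0.03]), (0.23, [0.564, 0.198, 0.132])]
wrench [(0.68, [0.343, -0.244, -0.001])]
```

View pics/top0.png

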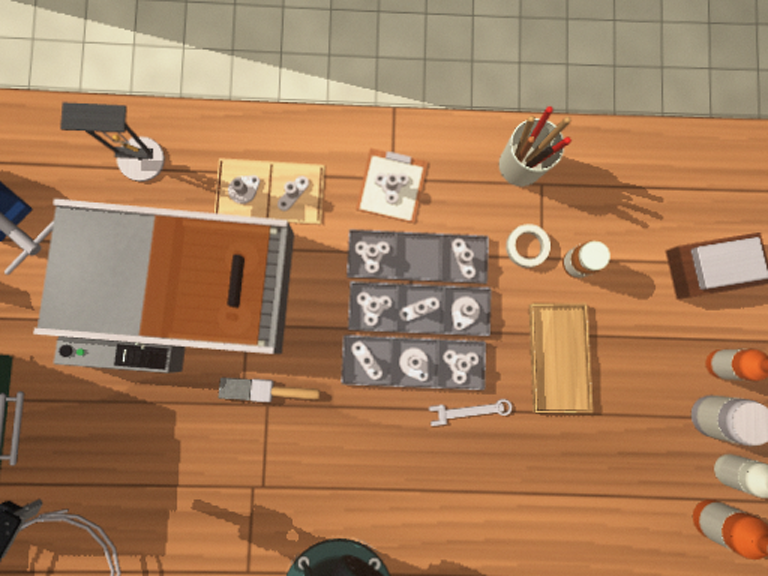

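View pics/scene0.png

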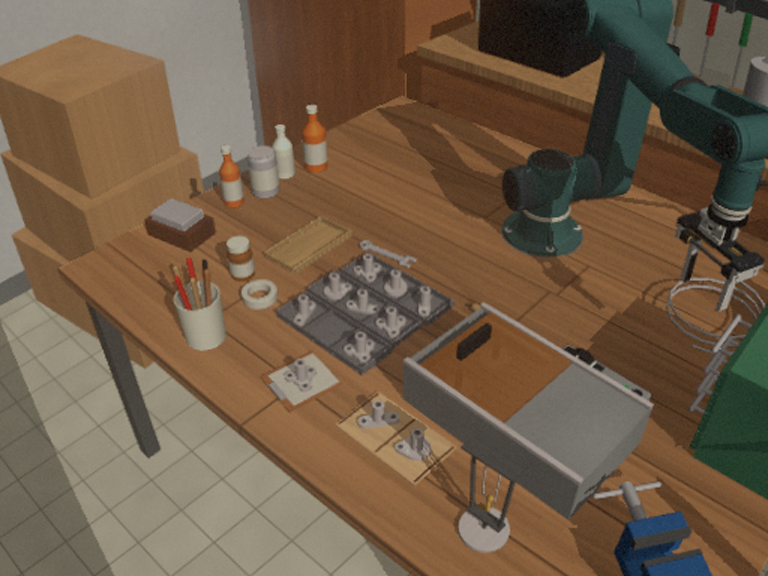

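Top view: the trefoil lies on the job board at (392,184). The trefoils in the bins are at about (373,253), (373,310) and (462,365). The cover handle is at (236,280), the tray at (562,360), and the timer on the ledge near (143,356). Next I work out the geometry.

```bash
python3 - <<'E'
from h import *
d=snap("top")
def r(u,v,z): return np.round(ray(d,u/1.5,v/1.5,z),3).tolist()
print("handle",r(236,281,.15),"amber L top/bot",r(155,213,.112),r(143,345,.112),"R",r(268,225,.112),r(262,347,.112))
print("box corners TL",r(56,202,.114),"TR",r(291,223,.114),"BL",r(36,332,.114),"BR",r(274,353,.114))
print("ledge",r(55,342,.085),r(182,347,.085), "wheel",r(143,356,.105))
for n,u,v in [("tA",374,252),("tB",374,307),("tC",462,361),("r",466,252),("r",424,309),("c",469,307),("r",366,355),("c",414,360)]: print(n,r(u,v,.053))
print("tray",[r(*p,.02) for p in [(532,306),(590,306),(593,412),(534,411)]])
save({"color":d["color"][120:260,10:200]},"box.png",4)
E
```

```text
handle [0.565, 0.188, 0.15] amber L top/bot [0.687, 0.346, 0.112] [0.452, 0.349, 0.112] R [0.673, 0.145, 0.112] [0.454, 0.144, 0.112]
box corners TL [0.699, 0.517, 0.114] TR [0.678, 0.104, 0.114] BL [0.469, 0.53, 0.114] BR [0.444, 0.122, 0.114]
ledge [0.453, 0.511, 0.085] [0.45, 0.291, 0.085] wheel [0.433, 0.35, 0.105]
tA [0.641, -0.048, 0.053]
tB [0.536, -0.052, 0.053]
tC [0.44, -0.22, 0.053]
r [0.647, -0.225, 0.053]
r [0.535, -0.146, 0.053]
c [0.541, -0.232, 0.053]
r [0.445, -0.04, 0.053]
c [0.439, -0.13, 0.053]
tray [[0.55, -0.361, 0.02], [0.554, -0.474, 0.02], [0.351, -0.477, 0.02], [0.349, -0.364, 0.02]]
```

View pics/box.png

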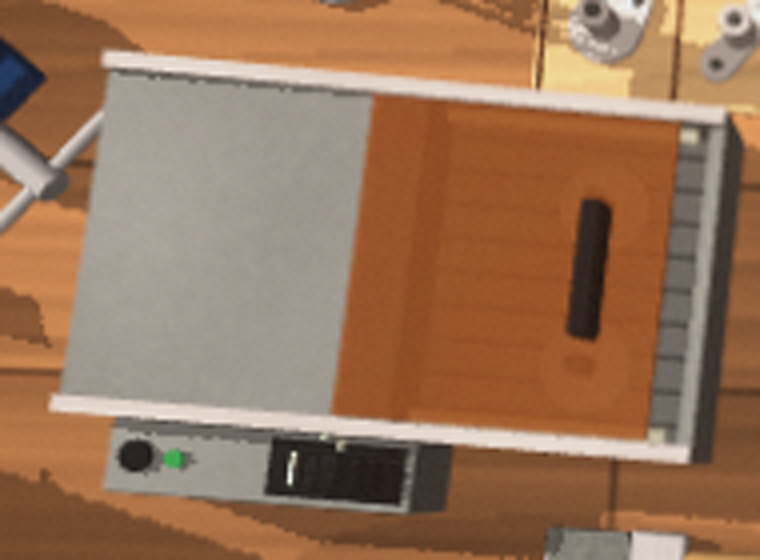

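Correction to my reading: the cover stands ajar by about 25–30 mm. The handle is at about (0.565, 0.188) and the box yaw is about -3.2°. The white rib of the timer is on the +y side at crop pixel (291,467). Next: go above the handle with the jaws along box y.

```bash
cat >> h.py <<'E'
BO=np.array([.567,.222]);BY=-0.056
def box(x,y): c,s=np.cos(BY),np.sin(BY); return BO+np.array([c*x-s*y,s*x+c*y])
def pl(x,y,z,deg=None):
    "deg: world direction of tool y"
    s=ctrl.read_state();q=quat(s["orientation"]);p=np.array(s["tool_pos"])
    Y=q.as_matrix()[:,1];cur=np.degrees(np.arctan2(Y[1],Y[0]))
    if deg is None: deg=cur
    a=np.radians(deg);y_=np.array([np.cos(a),np.sin(a),0]);z_=np.array([0,0,-1.]);x_=np.cross(y_,z_)
    Rt=R.from_matrix(np.c_[x_,y_,z_])
    print("yawY %.1f"%cur,"pos",np.round(p,4),"-> delta cm",np.round(q.inv().apply(np.array([x,y,z])-p)*100,2),"rot",np.round((q.inv()*Rt).as_rotvec(),3),"dist mm",round(1000*np.linalg.norm(np.array([x,y,z])-p)),"F",np.round(s["ft_force"],1),"w",round(s["gripper_width"],4),"t",s["time"],"q6",round(s["joint_positions"][5],2))
E
python3 - <<'E'
from h import *
pl(.565,.188,.22,86.8)
E
```

```text
yawY 65.6 pos [0.2272 0.5009 0.2225] -> delta cm [-43.69 -14.55   0.25] rot [ 0.    0.   -0.37] dist mm 460 F [ 0.2  0.5 -0.2] w 0.0938 t 1.65 q6 -0.1
```

Emit:
{"api": "step_arm", "payload": {"targets": [{"delta_pos": [-43.7, -14.5, 0], "rotation": [0, 0, -0.37], "hand": 6}, {"delta_pos": [-43.7, -14.5, 0], "rotation": [0, 0, -0.37], "hand": 6}, {"delta_pos": [-43.7, -14.5, 0], "rotation": [0, 0, -0.37], "hand": 6}, {"delta_pos": [-43.7, -14.5, 0], "rotation": [0, 0, -0.37], "hand": 6}, {"delta_pos": [-43.7, -14.5, 0], "rotation": [0, 0, -0.37], "hand": 6}]}}

```text
time: 2.28
tool_pos: [0.4494, 0.2956, 0.2227]
orientation: [0.0, 0.028, 1.0, 0.0]
ft_force: [-0.2, -0.2, 1.3]
gripper_width: 0.0601
```

```bash
python3 - <<'E'
from h import *
pl(.565,.188,.22,86.8)
E
```

```text
yawY 86.8 pos [0.4494 0.2956 0.2227] -> delta cm [-12.14 -10.1    0.27] rot [0.001 0.001 0.   ] dist mm 158 F [-0.2 -0.2  1.3] w 0.0601 t 2.275 q6 -1.04
```

Emit:
{"api": "step_arm", "payload": {"targets": [{"delta_pos": [-6.1, -5.1, 0], "rotation": [0, 0, 0], "hand": 6}, {"delta_pos": [-12.1, -10.1, 0], "rotation": [0, 0, 0], "hand": 6}, {"delta_pos": [-12.1, -10.1, 0], "rotation": [0, 0, 0], "hand": 6}, {"delta_pos": [-12.1, -10.1, 0], "rotation": [0, 0, 0], "hand": 6}]}}

```text
time: 2.78
tool_pos: [0.5646, 0.1874, 0.2218]
orientation: [-0.0, 0.03, 1.0, -0.0]
ft_force: [-0.4, 1.0, 0.0]
gripper_width: 0.0598
```

```bash
python3 - <<'E'
from h import *
d=snap("wrist");save(d,"w1.png",1.5)
for l in ["cover_handle","curing_box","base_1_grip"]: print(l,marks(d,"wrist",l),marks(d,"wrist",l,"spot_in"))
print(d["M"][:3,3],np.array(d["tool_from_camera"]).round(3))
pl(.565,.188,.137,86.8)
E
```

```text
cover_handle [(0.9, [0.566, 0.198, 0.134]), (0.71, [0.373, 0.145, -0.003])] [(0.93, [0.539, 0.245, 0.11])]
curing_box [(0.88, [0.571, 0.23, -0.001])] [(0.83, [0.524, 0.294, 0.112])]
base_1_grip [] []
[0.49747529 0.19126659 0.38450387] [[ 0.    -0.972 -0.235  0.067]
 [ 1.    -0.     0.001 -0.   ]
 [-0.001 -0.235  0.972 -0.163]
 [ 0.     0.     0.     1.   ]]
yawY 86.9 pos [0.5626 0.1905 0.2229] -> delta cm [-0.25 -0.24  8.59] rot [0.    0.    0.002] dist mm 86 F [ 0.1 -0.1  0.4] w 0.0599 t 3.125 q6 -1.29
```

View pics/w1.png

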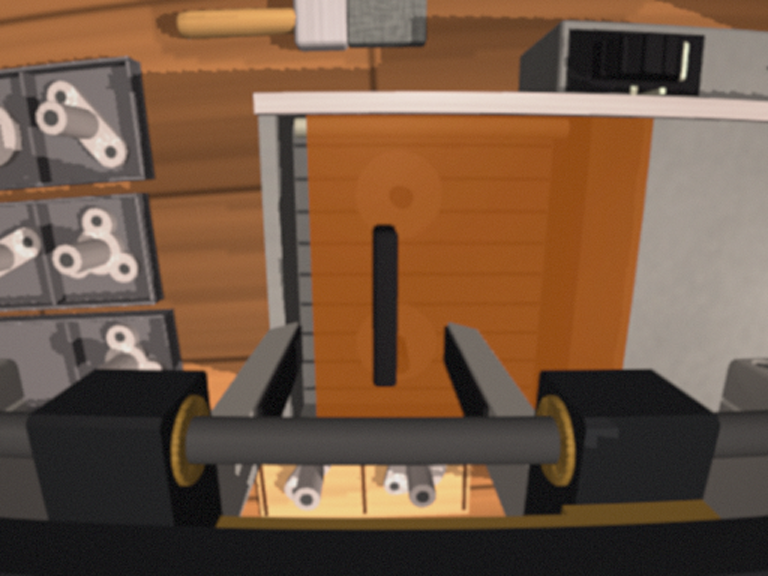

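The wrist view shows the handle centred between the fingers at (384,305). Two bases show through the amber, at about (400,195) and (395,335). I descend and grip the handle.

Emit:
{"api": "step_arm", "payload": {"targets": [{"delta_pos": [-0.2, 0.1, 4.5], "rotation": [0, 0, 0], "hand": 6}, {"delta_pos": [-0.2, 0.1, 8.6], "rotation": [0, 0, 0], "hand": 6}, {"delta_pos": [-0.2, 0.1, 8.6], "rotation": [0, 0, 0], "hand": 6}, {"delta_pos": [-0.2, 0.1, 8.6], "rotation": [0, 0, 0], "hand": 1}, {"delta_pos": [-0.2, 0.1, 8.6], "rotation": [0, 0, 0], "hand": 1}]}}

```text
time: 3.75
tool_pos: [0.5665, 0.1908, 0.1391]
orientation: [0.002, 0.028, 1.0, 0.001]
ft_force: [0.0, -0.8, -0.9]
gripper_width: 0.0428
```

Emit:
{"api": "step_arm", "payload": {"targets": [{"delta_pos": [0, 0, 0], "rotation": [0, 0, 0], "hand": 1}, {"delta_pos": [0, 0, 0], "rotation": [0, 0, 0], "hand": 1}]}}

```text
time: 4.0
tool_pos: [0.5657, 0.1904, 0.1373]
orientation: [0.001, 0.028, 1.0, 0.0]
ft_force: [1.2, 0.2, 0.5]
gripper_width: 0.0233
```

Emit:
{"api": "step_arm", "payload": {"targets": [{"delta_pos": [0, 0, 0], "rotation": [0, 0, 0], "hand": 1}, {"delta_pos": [0, 0, 0], "rotation": [0, 0, 0], "hand": 1}, {"delta_pos": [0, 0, 0], "rotation": [0, 0, 0], "hand": 1}]}}

```text
time: 4.38
tool_pos: [0.5656, 0.1906, 0.137]
orientation: [0.0, 0.028, 1.0, 0.0]
ft_force: [0.1, 1.1, 2.0]
gripper_width: 0.0137
```

Emit:
{"api": "step_arm", "payload": {"targets": [{"delta_pos": [0, 2, 0], "rotation": [0, 0, 0], "hand": 1}, {"delta_pos": [0, 5, 0], "rotation": [0, 0, 0], "hand": 1}, {"delta_pos": [0, 8, 0], "rotation": [0, 0, 0], "hand": 1}, {"delta_pos": [0, 11, 0], "rotation": [0, 0, 0], "hand": 1}, {"delta_pos": [0, 11, 0], "rotation": [0, 0, 0], "hand": 1}]}}

```text
time: 5.0
tool_pos: [0.572, 0.3033, 0.137]
orientation: [0.001, 0.026, 1.0, 0.001]
ft_force: [0.5, 1.3, 3.4]
gripper_width: 0.0135
```

Emit:
{"api": "step_arm", "payload": {"targets": [{"delta_pos": [0, 2, 0], "rotation": [0, 0, 0], "hand": 1}, {"delta_pos": [0, 4, 0], "rotation": [0, 0, 0], "hand": 1}, {"delta_pos": [0, 5, 0], "rotation": [0, 0, 0], "hand": 1}, {"delta_pos": [0, 5.5, 0], "rotation": [0, 0, 0], "hand": 1}, {"delta_pos": [0, 5.5, 0], "rotation": [0, 0, 0], "hand": 1}]}}

```text
time: 5.62
tool_pos: [0.575, 0.3567, 0.1371]
orientation: [0.001, 0.028, 1.0, 0.001]
ft_force: [1.0, 2.0, 5.5]
gripper_width: 0.0136
```

Emit:
{"api": "step_arm", "payload": {"targets": [{"delta_pos": [0, 0.4, 0], "rotation": [0, 0, 0], "hand": 1}, {"delta_pos": [0, 0.4, 0], "rotation": [0, 0, 0], "hand": 1}]}}

```text
time: 5.88
tool_pos: [0.5752, 0.3597, 0.137]
orientation: [0.001, 0.028, 1.0, 0.0]
ft_force: [1.0, 0.4, 4.5]
gripper_width: 0.0135
```

Emit:
{"api": "step_arm", "payload": {"targets": [{"delta_pos": [0, 0.4, 0], "rotation": [0, 0, 0], "hand": 1}, {"delta_pos": [0, 0.4, 0], "rotation": [0, 0, 0], "hand": 1}]}}

```text
time: 6.12
tool_pos: [0.5754, 0.3636, 0.137]
orientation: [0.001, 0.028, 1.0, 0.0]
ft_force: [1.4, 0.0, 4.8]
gripper_width: 0.0135
```

Emit:
{"api": "step_arm", "payload": {"targets": [{"delta_pos": [0, 0.4, 0], "rotation": [0, 0, 0], "hand": 1}, {"delta_pos": [0, 0.4, 0], "rotation": [0, 0, 0], "hand": 1}]}}

```text
time: 6.38
tool_pos: [0.5756, 0.3675, 0.137]
orientation: [0.001, 0.028, 1.0, 0.0]
ft_force: [2.0, -0.0, 4.8]
gripper_width: 0.0136
```

Emit:
{"api": "step_arm", "payload": {"targets": [{"delta_pos": [0, 0.4, 0], "rotation": [0, 0, 0], "hand": 1}, {"delta_pos": [0, 0.4, 0], "rotation": [0, 0, 0], "hand": 1}]}}

```text
time: 6.62
tool_pos: [0.5758, 0.3694, 0.1371]
orientation: [0.0, 0.029, 1.0, -0.002]
ft_force: [-0.4, -4.9, 6.3]
gripper_width: 0.0141
```

Emit:
{"api": "step_arm", "payload": {"targets": [{"delta_pos": [0, 0.4, 0], "rotation": [0, 0, 0], "hand": 1}, {"delta_pos": [0, 0.4, 0], "rotation": [0, 0, 0], "hand": 1}]}}

```text
time: 6.88
tool_pos: [0.5758, 0.3694, 0.137]
orientation: [-0.001, 0.03, 1.0, -0.005]
ft_force: [-2.0, -14.2, 8.6]
gripper_width: 0.0139
```

The stop is at y = 0.3694, so the cover is fully open. That puts the handle at about (0.5645, 0.170) when shut. I release it, lift, and turn the jaws along box x over the chamber.

Emit:
{"api": "step_arm", "payload": {"targets": [{"delta_pos": [0, -0.5, 0], "rotation": [0, 0, 0], "hand": 1}, {"delta_pos": [0, -0.5, 0], "rotation": [0, 0, 0], "hand": 5}, {"delta_pos": [0, -0.5, 0], "rotation": [0, 0, 0], "hand": 5}, {"delta_pos": [0, -0.5, 0], "rotation": [0, 0, 0], "hand": 5}]}}

```text
time: 7.38
tool_pos: [0.5748, 0.3703, 0.1353]
orientation: [-0.001, 0.028, 1.0, -0.0]
ft_force: [-0.9, -0.6, 0.2]
gripper_width: 0.0408
```

Emit:
{"api": "step_arm", "payload": {"targets": [{"delta_pos": [0, 0, -5], "rotation": [0, 0, 0], "hand": 5}, {"delta_pos": [0, 0, -10], "rotation": [0, 0, 0], "hand": 5}, {"delta_pos": [0, -5, -12], "rotation": [0, 0, 0.18], "hand": 5}, {"delta_pos": [0, -10, -12], "rotation": [0, 0, 0.36], "hand": 5}, {"delta_pos": [0, -14, -12], "rotation": [0, 0, 0.54], "hand": 5}]}}

```text
time: 8.0
tool_pos: [0.5674, 0.229, 0.2568]
orientation: [0.0, 0.296, 0.955, 0.0]
ft_force: [0.2, 0.5, -0.7]
gripper_width: 0.0499
```

Emit:
{"api": "step_arm", "payload": {"targets": [{"delta_pos": [0, 0, 0], "rotation": [0, 0, 0.18], "hand": 5}, {"delta_pos": [0, 0, 0], "rotation": [0, 0, 0.36], "hand": 5}, {"delta_pos": [0, 0, 0], "rotation": [0, 0, 0.54], "hand": 5}, {"delta_pos": [0, 0, 0], "rotation": [0, 0, 0.72], "hand": 5}, {"delta_pos": [0, 0, 0], "rotation": [0, 0, 0.9], "hand": 5}]}}

```text
time: 8.62
tool_pos: [0.5674, 0.2305, 0.256]
orientation: [-0.0, 0.682, 0.731, -0.0]
ft_force: [0.4, -0.6, 0.4]
gripper_width: 0.05
```

```bash
python3 - <<'E'
from h import *
pl(.565,.22,.25,-3.2)
d=snap("wrist");save(d,"w2.png",1.5)
for l in ["cover_handle","curing_box","base_1_grip"]: print(l,marks(d,"wrist",l),marks(d,"wrist",l,"spot_in"))
d=snap("top")
for l in ["cover_handle","curing_box","base_1_grip"]: print(l,marks(d,"top",l))
pl(.565,.22,.25,-3.2)
E
```

```text
yawY 4.0 pos [0.5674 0.2305 0.256 ] -> delta cm [-1.03 -0.31  0.6 ] rot [-0.001  0.     0.125] dist mm 12 F [ 0.4 -0.6  0.4] w 0.05 t 8.625 q6 0.22
cover_handle [(0.62, [0.576, 0.372, 0.133])] [(0.95, [0.581, 0.366, 0.113])]
curing_box [(0.89, [0.571, 0.229, -0.0])] [(0.7, [0.568, 0.319, 0.104])]
base_1_grip [(0.65, [0.513, 0.207, 0.076])] [(0.75, [0.512, 0.21, 0.054])]
cover_handle []
curing_box [(0.71, [0.572, 0.223, -0.001]), (0.63, [0.37, 0.144, 0.002])]
base_1_grip [(0.86, [0.508, 0.207, 0.078]), (0.62, [0.438, -0.132, 0.036])]
yawY 4.3 pos [0.5676 0.2303 0.2565] -> delta cm [-1.   -0.34  0.65] rot [ 0.    -0.     0.131] dist mm 12 F [-0.1 -0.1  0.3] w 0.0497 t 9.175 q6 0.22
```

View pics/w2.png

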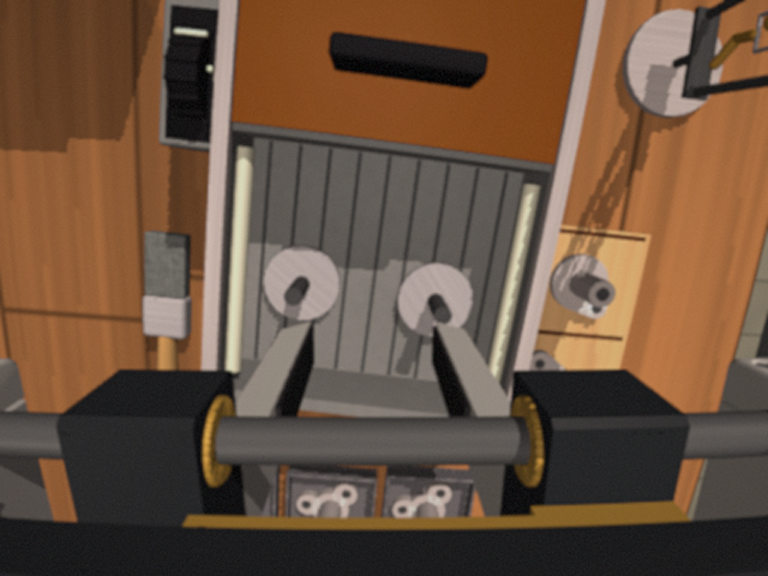

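The wrist view shows the open chamber with two base discs, at (302,285) and (435,298). The post tops are near (296,288) and (440,308).

```bash
python3 - <<'E'
from h import *
d=snap("wrist")
for u,v in [(302,285),(435,298)]: print(ray(d,u/1.5,v/1.5,.053))
for u,v in [(232,125),(553,165)]: print("bk",ray(d,u/1.5,v/1.5,.105))
pl(.513,.207,.16,-3.2)
E
```

```text
[0.51041217 0.20762561 0.053     ]
[0.62312691 0.20481327 0.053     ]
bk [0.46595672 0.32730252 0.105     ]
bk [0.68577943 0.31798548 0.105     ]
yawY 4.3 pos [0.5676 0.2302 0.2565] -> delta cm [-1.91 -5.62  9.65] rot [ 0.    -0.     0.131] dist mm 113 F [-0.4  0.3  0.2] w 0.0498 t 9.225 q6 0.22
```

Emit:
{"api": "step_arm", "payload": {"targets": [{"delta_pos": [-1.8, -5.8, 0], "rotation": [0, 0, 0.13], "hand": 4}, {"delta_pos": [-1.8, -5.8, 5], "rotation": [0, 0, 0.13], "hand": 4}, {"delta_pos": [-1.8, -5.8, 10], "rotation": [0, 0, 0.13], "hand": 4}, {"delta_pos": [-1.8, -5.8, 10], "rotation": [0, 0, 0.13], "hand": 4}]}}

```text
time: 9.72
tool_pos: [0.5078, 0.2069, 0.1517]
orientation: [-0.002, 0.726, 0.687, -0.005]
ft_force: [-0.5, -0.1, 0.6]
gripper_width: 0.0395
```

```bash
sed -i 's/^BO=.*;/BO=np.array([.570,.226]);/' h.py; python3 - <<'E'
from h import *
d=snap("wrist");save({"color":d["color"][120:300,120:390]},"w3.png",2.5)
print(marks(d,"wrist","base_1_grip"))
pl(.511,.2075,.078,-3.2)
E
```

```text
[(0.93, [0.512, 0.206, 0.078])]
yawY -3.1 pos [0.5117 0.2081 0.1578] -> delta cm [-0.07 -0.08  7.98] rot [ 0.001 -0.001  0.001] dist mm 80 F [0.3 1.  1.9] w 0.0399 t 9.825 q6 0.34
```

View pics/w3.png

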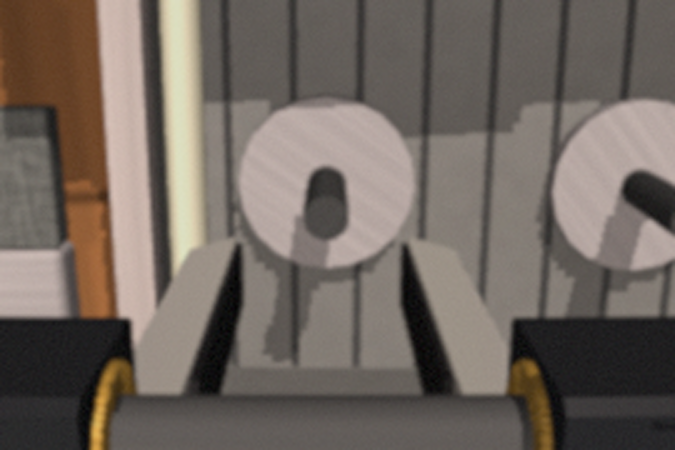

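The post sits centred between the fingers, at crop pixel (326,215). I descend, grip and lift.

Emit:
{"api": "step_arm", "payload": {"targets": [{"delta_pos": [-0.1, -0.1, 4], "rotation": [0, 0, 0], "hand": 4}, {"delta_pos": [-0.1, -0.1, 8], "rotation": [0, 0, 0], "hand": 4}, {"delta_pos": [-0.1, -0.1, 8], "rotation": [0, 0, 0], "hand": 4}, {"delta_pos": [-0.1, -0.1, 8], "rotation": [0, 0, 0], "hand": 1}, {"delta_pos": [-0.1, -0.1, 8], "rotation": [0, 0, 0], "hand": 1}]}}

```text
time: 10.45
tool_pos: [0.5122, 0.2077, 0.0798]
orientation: [0.001, 0.726, 0.687, 0.003]
ft_force: [0.0, 0.6, 0.4]
gripper_width: 0.0234
```

Emit:
{"api": "step_arm", "payload": {"targets": [{"delta_pos": [0, 0, 0], "rotation": [0, 0, 0], "hand": 1}, {"delta_pos": [0, 0, 0], "rotation": [0, 0, 0], "hand": 1}, {"delta_pos": [0, 0, 0], "rotation": [0, 0, 0], "hand": 1}]}}

```text
time: 10.82
tool_pos: [0.5107, 0.2075, 0.0785]
orientation: [0.0, 0.726, 0.687, 0.001]
ft_force: [-1.9, -0.0, 6.0]
gripper_width: 0.0134
```

Emit:
{"api": "step_arm", "payload": {"targets": [{"delta_pos": [0, 0, -4], "rotation": [0, 0, 0], "hand": 1}, {"delta_pos": [0, 0, -8], "rotation": [0, 0, 0], "hand": 1}, {"delta_pos": [0, 0, -12.5], "rotation": [0, 0, 0], "hand": 1}, {"delta_pos": [0, 0, -12.5], "rotation": [0, 0, 0], "hand": 1}]}}

```text
time: 11.32
tool_pos: [0.5123, 0.2076, 0.206]
orientation: [0.002, 0.726, 0.687, 0.004]
ft_force: [0.0, -0.9, -2.2]
gripper_width: 0.0136
```

```bash
python3 - <<'E'
from h import *
pl(.40,-.42,.20,-3.2)
E
```

```text
yawY -3.2 pos [0.5123 0.2076 0.206 ] -> delta cm [-63.28  -7.77   0.34] rot [ 0.009 -0.003  0.001] dist mm 638 F [ 0.  -0.9 -2.2] w 0.0136 t 11.325 q6 0.34
```

Emit:
{"api": "step_arm", "payload": {"targets": [{"delta_pos": [-6, -0.7, 0], "rotation": [0, 0, 0], "hand": 1}, {"delta_pos": [-12, -1.5, 0], "rotation": [0, 0, 0], "hand": 1}, {"delta_pos": [-18, -2.2, 0], "rotation": [0, 0, 0], "hand": 1}, {"delta_pos": [-24, -3, 0], "rotation": [0, 0, 0], "hand": 1}, {"delta_pos": [-30, -3.7, 0], "rotation": [0, 0, 0], "hand": 1}]}}

```text
time: 11.95
tool_pos: [0.455, -0.092, 0.1989]
orientation: [-0.001, 0.726, 0.687, -0.001]
ft_force: [0.9, -0.5, -1.6]
gripper_width: 0.0137
```

Emit:
{"api": "step_arm", "payload": {"targets": [{"delta_pos": [-6, -0.7, 0], "rotation": [0, 0, 0], "hand": 1}, {"delta_pos": [-12, -1.5, 0], "rotation": [0, 0, 0], "hand": 1}, {"delta_pos": [-18, -2.2, 0], "rotation": [0, 0, 0], "hand": 1}, {"delta_pos": [-24, -3, 0], "rotation": [0, 0, 0], "hand": 1}, {"delta_pos": [-30, -3.7, 0], "rotation": [0, 0, 0], "hand": 1}]}}

```text
time: 12.58
tool_pos: [0.4019, -0.3892, 0.1986]
orientation: [-0.002, 0.726, 0.687, 0.0]
ft_force: [1.5, 0.5, -1.8]
gripper_width: 0.0135
```

```bash
python3 - <<'E'
from h import *
pl(.40,-.42,.037,-3.2)
d=snap("wrist");print(marks(d,"wrist","out_tray"),marks(d,"wrist","base_1_grip"))
d=snap("top");print(marks(d,"top","out_tray"))
for l in ["base_1_grip","trefoil_1_grip","rocker_1_grip","cam_1_grip"]: print(l,marks(d,"top",l))
pl(.40,-.42,.037,-3.2)
E
```

```text
yawY -3.2 pos [ 0.4019 -0.3892  0.1986] -> delta cm [-3.13  0.02 16.15] rot [-0.002 -0.003  0.001] dist mm 165 F [ 1.5  0.5 -1.8] w 0.0135 t 12.575 q6 -0.82
[(0.89, [0.454, -0.413, 0.001])] [(0.79, [0.404, -0.393, 0.198])]
[(0.79, [0.45, -0.419, -0.005])]
base_1_grip [(0.75, [0.4, -0.39, 0.199])]
trefoil_1_grip [(0.58, [0.541, -0.048, 0.034])]
rocker_1_grip [(0.7, [0.437, -0.041, 0.034])]
cam_1_grip [(0.68, [0.438, -0.133, 0.038])]
yawY -3.0 pos [ 0.4036 -0.3867  0.2012] -> delta cm [-3.36 -0.18 16.42] rot [-0.    -0.     0.003] dist mm 168 F [ 0.9  0.1 -1.9] w 0.0138 t 13.025 q6 -0.81
```

Emit:
{"api": "step_arm", "payload": {"targets": [{"delta_pos": [-3.1, -0.1, 5], "rotation": [0, 0, 0], "hand": 1}, {"delta_pos": [-3.1, -0.1, 10], "rotation": [0, 0, 0], "hand": 1}, {"delta_pos": [-3.1, -0.1, 14], "rotation": [0, 0, 0], "hand": 1}, {"delta_pos": [-3.1, -0.1, 16], "rotation": [0, 0, 0], "hand": 1}, {"delta_pos": [-3.1, -0.1, 16.2], "rotation": [0, 0, 0], "hand": 1}]}}

```text
time: 13.65
tool_pos: [0.4004, -0.4172, 0.0382]
orientation: [-0.001, 0.726, 0.688, 0.0]
ft_force: [0.6, 0.4, -1.0]
gripper_width: 0.0137
```

```bash
python3 - <<'E'
from h import *
pl(.402,-.417,.0378,-3.2)
E
```

```text
yawY -3.1 pos [ 0.4004 -0.4172  0.0382] -> delta cm [0.03 0.16 0.04] rot [-0.002 -0.002  0.002] dist mm 2 F [ 0.6  0.4 -1. ] w 0.0137 t 13.65 q6 -0.85
```

Emit:
{"api": "step_arm", "payload": {"targets": [{"delta_pos": [0, 0, 0.1], "rotation": [0, 0, 0], "hand": 4}, {"delta_pos": [0, 0, 0.1], "rotation": [0, 0, 0], "hand": 4}, {"delta_pos": [0, 0, 0.1], "rotation": [0, 0, 0], "hand": 4}, {"delta_pos": [0, 0, -5], "rotation": [0, 0, 0], "hand": 4}, {"delta_pos": [0, 0, -11], "rotation": [0, 0, 0], "hand": 4}]}}

```text
time: 14.28
tool_pos: [0.3999, -0.4183, 0.1498]
orientation: [-0.001, 0.726, 0.687, 0.0]
ft_force: [0.3, -0.1, 1.1]
gripper_width: 0.0399
```

Emit:
{"api": "step_arm", "payload": {"targets": [{"delta_pos": [0, 0, -5], "rotation": [0, 0, 0], "hand": 4}, {"delta_pos": [6, 1.7, -5], "rotation": [0, 0, 0], "hand": 4}, {"delta_pos": [12, 3.4, -5], "rotation": [0, 0, 0], "hand": 4}, {"delta_pos": [18, 5.2, -5], "rotation": [0, 0, 0], "hand": 4}, {"delta_pos": [24, 7, -5], "rotation": [0, 0, 0], "hand": 4}]}}

```text
time: 14.9
tool_pos: [0.484, -0.1818, 0.2005]
orientation: [0.001, 0.727, 0.687, 0.0]
ft_force: [0.7, 0.0, 1.0]
gripper_width: 0.0398
```

Emit:
{"api": "step_arm", "payload": {"targets": [{"delta_pos": [6, 1.8, 0], "rotation": [0, 0, 0], "hand": 4}, {"delta_pos": [12, 3.6, 0], "rotation": [0, 0, 0], "hand": 4}, {"delta_pos": [18, 5.4, 0], "rotation": [0, 0, 0], "hand": 4}, {"delta_pos": [24, 7.2, 0], "rotation": [0, 0, 0], "hand": 4}, {"delta_pos": [30, 8.7, 0], "rotation": [0, 0, 0], "hand": 4}]}}

```text
time: 15.52
tool_pos: [0.5876, 0.1133, 0.2004]
orientation: [0.001, 0.726, 0.687, 0.001]
ft_force: [0.6, -0.0, 0.4]
gripper_width: 0.0401
```

```bash
python3 - <<'E'
from h import *
pl(.623,.205,.15,-3.2)
d=snap("wrist");print(marks(d,"wrist","base_1_grip"))
d=snap("top");print(marks(d,"top","base_1_grip"))
pl(.623,.205,.078,-3.2)
E
```

```text
yawY -3.2 pos [0.5876 0.1133 0.2004] -> delta cm [9.35 3.02 5.05] rot [ 0.002 -0.     0.001] dist mm 111 F [ 0.6 -0.   0.4] w 0.0401 t 15.525 q6 0.15
[]
[(0.63, [0.402, -0.418, 0.037])]
yawY -3.0 pos [0.5869 0.1123 0.1997] -> delta cm [ 9.45  3.12 12.17] rot [0.    0.001 0.003] dist mm 157 F [-0.1  0.4 -0.4] w 0.0403 t 15.725 q6 0.15
```

Emit:
{"api": "step_arm", "payload": {"targets": [{"delta_pos": [5, 1.6, 0], "rotation": [0, 0, 0], "hand": 4}, {"delta_pos": [9.4, 3.1, 0], "rotation": [0, 0, 0], "hand": 4}, {"delta_pos": [9.4, 3.1, 4.2], "rotation": [0, 0, 0], "hand": 4}, {"delta_pos": [9.4, 3.1, 4.2], "rotation": [0, 0, 0], "hand": 4}]}}

```text
time: 16.23
tool_pos: [0.6208, 0.2014, 0.1534]
orientation: [-0.002, 0.727, 0.687, -0.004]
ft_force: [-0.7, -0.9, 0.7]
gripper_width: 0.0398
```

```bash
python3 - <<'E'
from h import *
d=snap("wrist");print(marks(d,"wrist","base_1_grip"))
im=d["color"].copy(); 
p=proj(d,[[.623,.205,.053],[.623,.205,.095]]);print(p)
save({"color":im[120:300,120:390]},"w4.png",2.5)
pl(.623,.205,.078,-3.2)
E
```

```text
[]
[[250.95769596 191.96851363]
 [251.02006238 204.90299154]]
yawY -3.3 pos [0.623  0.2018 0.1581] -> delta cm [ 0.33 -0.02  8.01] rot [-0.     0.    -0.001] dist mm 80 F [-0.4 -0.2 -0.2] w 0.0399 t 16.325 q6 0.28
```

View pics/w4.png

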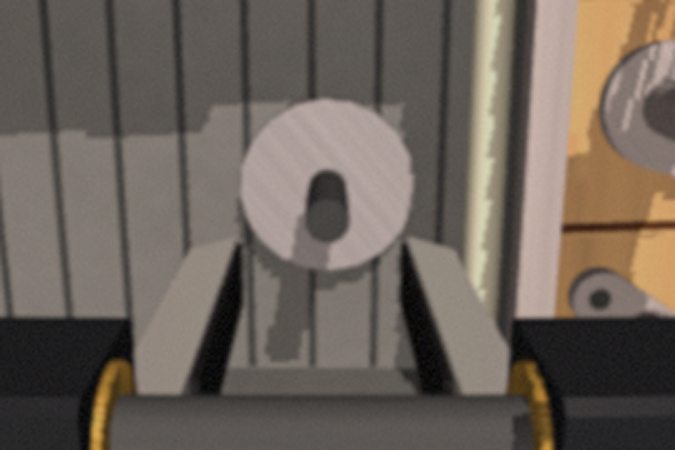

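The post is centred at crop pixel (328,215), the same picture as for the first base. I grip it.

Emit:
{"api": "step_arm", "payload": {"targets": [{"delta_pos": [0, 0, 4], "rotation": [0, 0, 0], "hand": 4}, {"delta_pos": [0, 0, 8], "rotation": [0, 0, 0], "hand": 4}, {"delta_pos": [0, 0, 8], "rotation": [0, 0, 0], "hand": 4}, {"delta_pos": [0, 0, 8], "rotation": [0, 0, 0], "hand": 1}, {"delta_pos": [0, 0, 8], "rotation": [0, 0, 0], "hand": 1}]}}

```text
time: 16.95
tool_pos: [0.6249, 0.2037, 0.0811]
orientation: [0.001, 0.726, 0.687, 0.003]
ft_force: [-0.7, -0.1, 0.6]
gripper_width: 0.0235
```

Emit:
{"api": "step_arm", "payload": {"targets": [{"delta_pos": [0, 0, 0], "rotation": [0, 0, 0], "hand": 1}, {"delta_pos": [0, 0, 0], "rotation": [0, 0, 0], "hand": 1}, {"delta_pos": [0, 0, 0], "rotation": [0, 0, 0], "hand": 1}]}}

```text
time: 17.32
tool_pos: [0.6236, 0.2038, 0.0798]
orientation: [0.001, 0.726, 0.687, 0.001]
ft_force: [-1.6, -0.9, 5.1]
gripper_width: 0.0133
```

Emit:
{"api": "step_arm", "payload": {"targets": [{"delta_pos": [0, 0, -4], "rotation": [0, 0, 0], "hand": 1}, {"delta_pos": [0, 0, -8], "rotation": [0, 0, 0], "hand": 1}, {"delta_pos": [0, 0, -12.5], "rotation": [0, 0, 0], "hand": 1}, {"delta_pos": [0, 0, -12.5], "rotation": [0, 0, 0], "hand": 1}]}}

```text
time: 17.82
tool_pos: [0.6252, 0.2041, 0.2076]
orientation: [0.002, 0.726, 0.687, 0.004]
ft_force: [1.0, -0.7, -2.6]
gripper_width: 0.0131
```

Emit:
{"api": "step_arm", "payload": {"targets": [{"delta_pos": [-6, -0.8, 0], "rotation": [0, 0, 0], "hand": 1}, {"delta_pos": [-12, -1.6, 0], "rotation": [0, 0, 0], "hand": 1}, {"delta_pos": [-18, -2.4, 0], "rotation": [0, 0, 0], "hand": 1}, {"delta_pos": [-24, -3.2, 0], "rotation": [0, 0, 0], "hand": 1}, {"delta_pos": [-30, -4, 0], "rotation": [0, 0, 0], "hand": 1}]}}

```text
time: 18.45
tool_pos: [0.5649, -0.0953, 0.1993]
orientation: [-0.002, 0.726, 0.687, -0.001]
ft_force: [0.2, -0.6, -1.3]
gripper_width: 0.0135
```

Emit:
{"api": "step_arm", "payload": {"targets": [{"delta_pos": [-6, -0.9, 0], "rotation": [0, 0, 0], "hand": 1}, {"delta_pos": [-12, -1.8, 0], "rotation": [0, 0, 0], "hand": 1}, {"delta_pos": [-18, -2.7, 0], "rotation": [0, 0, 0], "hand": 1}, {"delta_pos": [-24, -3.6, 0], "rotation": [0, 0, 0], "hand": 1}, {"delta_pos": [-30, -4.5, 0], "rotation": [0, 0, 0], "hand": 1}]}}

```text
time: 19.08
tool_pos: [0.5038, -0.392, 0.199]
orientation: [-0.002, 0.726, 0.687, 0.0]
ft_force: [1.2, -0.0, -2.7]
gripper_width: 0.0134
```

```bash
python3 - <<'E'
from h import *
d=snap("top");print(marks(d,"top","base_1_grip"),marks(d,"top","trefoil_1_grip"))
pl(.502,-.417,.0382,-3.2)
E
```

```text
[] [(0.58, [0.539, -0.048, 0.031]), (0.34, [0.436, -0.218, 0.029])]
yawY -3.4 pos [ 0.5029 -0.3931  0.1982] -> delta cm [-2.44  0.13 16.  ] rot [-0.005 -0.004 -0.004] dist mm 162 F [-0.8 -0.1 -2.9] w 0.0132 t 19.225 q6 -0.69
```

Emit:
{"api": "step_arm", "payload": {"targets": [{"delta_pos": [-2.5, 0, 5], "rotation": [0, 0, 0], "hand": 1}, {"delta_pos": [-2.5, 0, 10], "rotation": [0, 0, 0], "hand": 1}, {"delta_pos": [-2.5, 0, 14], "rotation": [0, 0, 0], "hand": 1}, {"delta_pos": [-2.5, 0, 16], "rotation": [0, 0, 0], "hand": 1}, {"delta_pos": [-2.5, 0, 16.1], "rotation": [0, 0, 0], "hand": 1}]}}

```text
time: 19.85
tool_pos: [0.5037, -0.4143, 0.0402]
orientation: [-0.001, 0.726, 0.688, 0.0]
ft_force: [-0.2, -0.2, -2.0]
gripper_width: 0.0134
```

Emit:
{"api": "step_arm", "payload": {"targets": [{"delta_pos": [0, 0, 0.1], "rotation": [0, 0, 0], "hand": 1}, {"delta_pos": [0, 0, 0.1], "rotation": [0, 0, 0], "hand": 4}, {"delta_pos": [0, 0, 0.1], "rotation": [0, 0, 0], "hand": 4}, {"delta_pos": [0, 0, 0.1], "rotation": [0, 0, 0], "hand": 4}]}}

```text
time: 20.35
tool_pos: [0.5041, -0.4162, 0.0413]
orientation: [0.001, 0.726, 0.687, 0.0]
ft_force: [-0.3, -0.3, -0.5]
gripper_width: 0.0384
```

```bash
python3 - <<'E'
from h import *
pl(.44,-.22,.14,-3.2)
d=snap("wrist");print(marks(d,"wrist","base_1_grip"))
E
```

```text
yawY -3.2 pos [ 0.5041 -0.4162  0.0413] -> delta cm [19.23 -7.47 -9.89] rot [0.001 0.001 0.001] dist mm 229 F [-0.3 -0.3 -0.5] w 0.0384 t 20.35 q6 -0.72
[(0.59, [0.407, -0.42, 0.034])]
```

Emit:
{"api": "step_arm", "payload": {"targets": [{"delta_pos": [0, 0, -5], "rotation": [0, 0, 0], "hand": 4}, {"delta_pos": [0, 0, -10], "rotation": [0, 0, 0], "hand": 5}, {"delta_pos": [5, -2, -10], "rotation": [0, 0, 0], "hand": 5}, {"delta_pos": [10, -4, -10], "rotation": [0, 0, 0], "hand": 5}, {"delta_pos": [15, -6, -10], "rotation": [0, 0, 0], "hand": 5}]}}

```text
time: 21.08
tool_pos: [0.4515, -0.2615, 0.1408]
orientation: [0.0, 0.726, 0.687, 0.0]
ft_force: [0.9, 0.5, 0.1]
gripper_width: 0.0503
```

Emit:
{"api": "step_arm", "payload": {"targets": [{"delta_pos": [4.2, -1.6, 0], "rotation": [0, 0, 0], "hand": 5}, {"delta_pos": [4.2, -1.6, 0], "rotation": [0, 0, 0], "hand": 5}, {"delta_pos": [4.2, -1.6, 0], "rotation": [0, 0, 0], "hand": 5}]}}

```text
time: 21.45
tool_pos: [0.4388, -0.2206, 0.1409]
orientation: [0.001, 0.726, 0.687, -0.0]
ft_force: [-0.3, -0.8, -1.0]
gripper_width: 0.0499
```

```bash
python3 - <<'E'
from h import *
d=snap("wrist");print(marks(d,"wrist","trefoil_1_grip"),marks(d,"wrist","base_1_grip"))
save(d,"w5.png",1.5)
pl(.437,-.219,.040,-3.2)
d=snap("top");print(marks(d,"top","base_1_grip"))
E
```

```text
[] [(0.42, [0.432, -0.222, 0.035])]
yawY -3.2 pos [ 0.4388 -0.2211  0.1405] -> delta cm [ 0.2  -0.19 10.05] rot [ 0.  0. -0.] dist mm 101 F [-0.2  0.5 -1.3] w 0.0501 t 21.6 q6 -0.53
[(0.6, [0.788, -0.072, 0.002])]
```

View pics/w5.png

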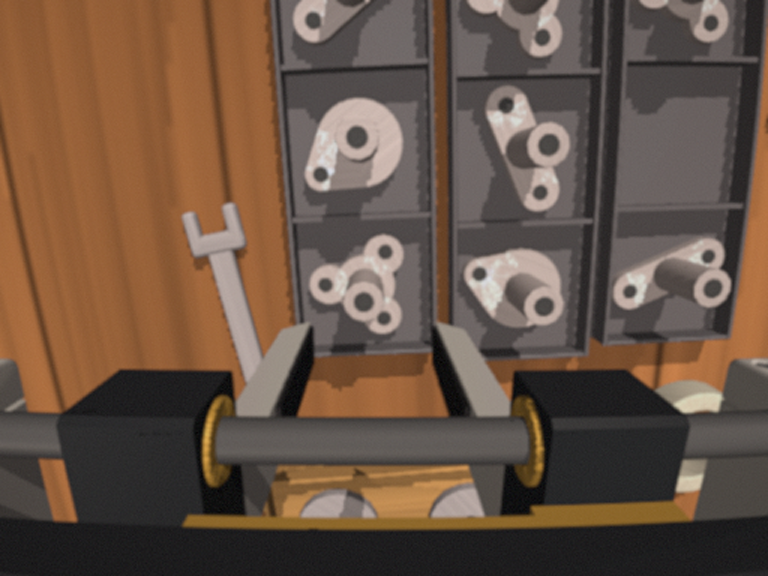

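The trefoil's sleeve top is at (363,302), left of the finger centre line (~375–384). I compute its position.

```bash
python3 - <<'E'
from h import *
d=snap("wrist");p=ray(d,363/1.5,302/1.5,.053);print(p)
pl(p[0],p[1],.040,-3.2)
E
```

```text
[ 0.43349134 -0.22179914  0.053     ]
yawY -3.2 pos [ 0.4386 -0.2208  0.1402] -> delta cm [-0.13 -0.5  10.03] rot [-0. -0. -0.] dist mm 100 F [-0.5 -0.4  0.7] w 0.0501 t 21.75 q6 -0.53
```

Emit:
{"api": "step_arm", "payload": {"targets": [{"delta_pos": [-0.1, -0.5, 4], "rotation": [0, 0, 0], "hand": 5}, {"delta_pos": [-0.1, -0.5, 8], "rotation": [0, 0, 0], "hand": 5}, {"delta_pos": [-0.1, -0.5, 10], "rotation": [0, 0, 0], "hand": 5}, {"delta_pos": [-0.1, -0.5, 10], "rotation": [0, 0, 0], "hand": 5}, {"delta_pos": [-0.1, -0.5, 10], "rotation": [0, 0, 0], "hand": 2}]}}

```text
time: 22.38
tool_pos: [0.4341, -0.2214, 0.0415]
orientation: [0.001, 0.726, 0.687, 0.0]
ft_force: [-0.2, 0.1, 0.0]
gripper_width: 0.0433
```

Emit:
{"api": "step_arm", "payload": {"targets": [{"delta_pos": [0, 0, 0], "rotation": [0, 0, 0], "hand": 2}, {"delta_pos": [0, 0, 0], "rotation": [0, 0, 0], "hand": 2}, {"delta_pos": [0, 0, 0], "rotation": [0, 0, 0], "hand": 2}, {"delta_pos": [0, 0, 0], "rotation": [0, 0, 0], "hand": 2}]}}

```text
time: 22.88
tool_pos: [0.434, -0.2212, 0.0416]
orientation: [0.001, 0.726, 0.687, 0.0]
ft_force: [0.3, -0.2, 5.2]
gripper_width: 0.0235
```

Emit:
{"api": "step_arm", "payload": {"targets": [{"delta_pos": [0, 0, -5], "rotation": [0, 0, 0], "hand": 2}, {"delta_pos": [0, 0, -10], "rotation": [0, 0, 0], "hand": 2}, {"delta_pos": [0, 0, -16], "rotation": [0, 0, 0], "hand": 2}, {"delta_pos": [0, 0, -16], "rotation": [0, 0, 0], "hand": 2}]}}

```text
time: 23.38
tool_pos: [0.4357, -0.2222, 0.206]
orientation: [0.005, 0.726, 0.687, 0.001]
ft_force: [0.5, 0.3, -2.2]
gripper_width: 0.0236
```

```bash
python3 - <<'E'
from h import *
p=box(-.05,.045);print(p,box(.05,.045),box(0,-.045));pl(p[0],p[1],.2,-3.2)
E
```

```text
[0.52259706 0.273728  ] [0.6224403  0.26813092] [0.56748132 0.18107054]
yawY -3.1 pos [ 0.4357 -0.2222  0.206 ] -> delta cm [49.99  5.95  0.39] rot [0.01  0.005 0.001] dist mm 503 F [ 0.5  0.3 -2.2] w 0.0236 t 23.375 q6 -0.53
```

Emit:
{"api": "step_arm", "payload": {"targets": [{"delta_pos": [6, 0.7, 0], "rotation": [0, 0, 0], "hand": 2}, {"delta_pos": [12, 1.4, 0], "rotation": [0, 0, 0], "hand": 2}, {"delta_pos": [18, 2.1, 0], "rotation": [0, 0, 0], "hand": 2}, {"delta_pos": [24, 2.9, 0], "rotation": [0, 0, 0], "hand": 2}, {"delta_pos": [30, 3.6, 0], "rotation": [0, 0, 0], "hand": 2}]}}

```text
time: 24.0
tool_pos: [0.4848, 0.0788, 0.198]
orientation: [-0.001, 0.726, 0.687, -0.001]
ft_force: [1.0, 0.6, -1.4]
gripper_width: 0.0234
```

Emit:
{"api": "step_arm", "payload": {"targets": [{"delta_pos": [6, 0.7, 0], "rotation": [0, 0, 0], "hand": 2}, {"delta_pos": [12, 1.5, 0], "rotation": [0, 0, 0], "hand": 2}, {"delta_pos": [18, 2.2, 0], "rotation": [0, 0, 0], "hand": 2}, {"delta_pos": [20, 2.4, 0], "rotation": [0, 0, 0], "hand": 2}, {"delta_pos": [20, 2.4, 0], "rotation": [0, 0, 0], "hand": 2}]}}

```text
time: 24.62
tool_pos: [0.5199, 0.2755, 0.1982]
orientation: [-0.0, 0.726, 0.688, -0.002]
ft_force: [-0.3, -0.1, -2.2]
gripper_width: 0.0237
```

```bash
python3 - <<'E'
from h import *
p=box(-.05,.045);pl(p[0],p[1],.084,-3.2)
E
```

```text
yawY -3.0 pos [0.5199 0.2755 0.1982] -> delta cm [-0.14  0.32 11.42] rot [-0.003  0.002  0.003] dist mm 114 F [-0.3 -0.1 -2.2] w 0.0237 t 24.625 q6 0.44
```

Emit:
{"api": "step_arm", "payload": {"targets": [{"delta_pos": [-0.1, 0.2, 4], "rotation": [0, 0, 0], "hand": 2}, {"delta_pos": [-0.1, 0.2, 8], "rotation": [0, 0, 0], "hand": 2}, {"delta_pos": [-0.1, 0.2, 11], "rotation": [0, 0, 0], "hand": 2}, {"delta_pos": [-0.1, 0.2, 11.5], "rotation": [0, 0, 0], "hand": 2}, {"delta_pos": [-0.1, 0.2, 11.6], "rotation": [0, 0, 0], "hand": 2}]}}

```text
time: 25.25
tool_pos: [0.523, 0.273, 0.0851]
orientation: [0.0, 0.727, 0.687, 0.0]
ft_force: [1.0, 0.9, -1.1]
gripper_width: 0.0238
```

Emit:
{"api": "step_arm", "payload": {"targets": [{"delta_pos": [0, 0, 0], "rotation": [0, 0, 0], "hand": 2}, {"delta_pos": [0, 0, 0], "rotation": [0, 0, 0], "hand": 5}, {"delta_pos": [0, 0, 0], "rotation": [0, 0, 0], "hand": 5}, {"delta_pos": [0, 0, 0], "rotation": [0, 0, 0], "hand": 5}]}}

```text
time: 25.75
tool_pos: [0.5229, 0.2743, 0.0851]
orientation: [0.0, 0.726, 0.687, 0.0]
ft_force: [0.2, 0.3, 0.1]
gripper_width: 0.0486
```

Emit:
{"api": "step_arm", "payload": {"targets": [{"delta_pos": [0, 0, -4], "rotation": [0, 0, 0], "hand": 5}, {"delta_pos": [0, 0, -9], "rotation": [0, 0, 0], "hand": 5}, {"delta_pos": [0, 0, -12], "rotation": [0, 0, 0], "hand": 5}, {"delta_pos": [-5, 0, -12], "rotation": [0, 0, 0], "hand": 5}, {"delta_pos": [-11, 0, -12], "rotation": [0, 0, 0], "hand": 5}]}}

```text
time: 26.38
tool_pos: [0.5168, 0.164, 0.2053]
orientation: [0.001, 0.725, 0.688, 0.001]
ft_force: [0.7, 0.1, -0.1]
gripper_width: 0.0503
```

```bash
python3 - <<'E'
from h import *
d=snap("top")
for l in ["base_1_grip","trefoil_1_grip","rocker_1_grip","cam_1_grip"]: print(l,marks(d,"top",l))
pl(.54,-.05,.2,-3.2)
d=snap("wrist");print(marks(d,"wrist","trefoil_1_grip"))
E
```

```text
base_1_grip [(0.7, [0.505, -0.415, 0.033]), (0.57, [0.401, -0.417, 0.037])]
trefoil_1_grip [(0.72, [0.54, -0.047, 0.034])]
rocker_1_grip [(0.6, [0.437, -0.042, 0.034])]
cam_1_grip [(0.55, [0.438, -0.132, 0.036])]
yawY -3.2 pos [0.5168 0.1647 0.2047] -> delta cm [-21.31   3.51   0.45] rot [ 0.    -0.001  0.001] dist mm 216 F [-0.3 -0.4 -0.5] w 0.0498 t 26.625 q6 0.26
[(0.62, [0.54, -0.052, 0.036])]
```

Both bases stand in the tray. On to trefoil B.

Emit:
{"api": "step_arm", "payload": {"targets": [{"delta_pos": [-6, 1, 0], "rotation": [0, 0, 0], "hand": 5}, {"delta_pos": [-12, 2, 0], "rotation": [0, 0, 0], "hand": 5}, {"delta_pos": [-18, 3, 2], "rotation": [0, 0, 0], "hand": 5}, {"delta_pos": [-21.3, 3.4, 6], "rotation": [0, 0, 0], "hand": 5}, {"delta_pos": [-21.3, 3.4, 6], "rotation": [0, 0, 0], "hand": 5}]}}

```text
time: 27.35
tool_pos: [0.537, -0.0506, 0.1403]
orientation: [-0.003, 0.727, 0.687, -0.002]
ft_force: [0.3, 0.6, 0.3]
gripper_width: 0.0499
```

```bash
python3 - <<'E'
from h import *
d=snap("wrist");print(marks(d,"wrist","trefoil_1_grip"))
save(d,"w6.png",1.5)
pl(.54,-.05,.041,-3.2)
E
```

```text
[(0.67, [0.54, -0.053, 0.032])]
yawY -3.1 pos [ 0.5392 -0.0489  0.1445] -> delta cm [-0.12  0.09 10.35] rot [-0.001 -0.001  0.002] dist mm 104 F [-0.4 -0.   0.2] w 0.0499 t 27.45 q6 -0.14
```

View pics/w6.png

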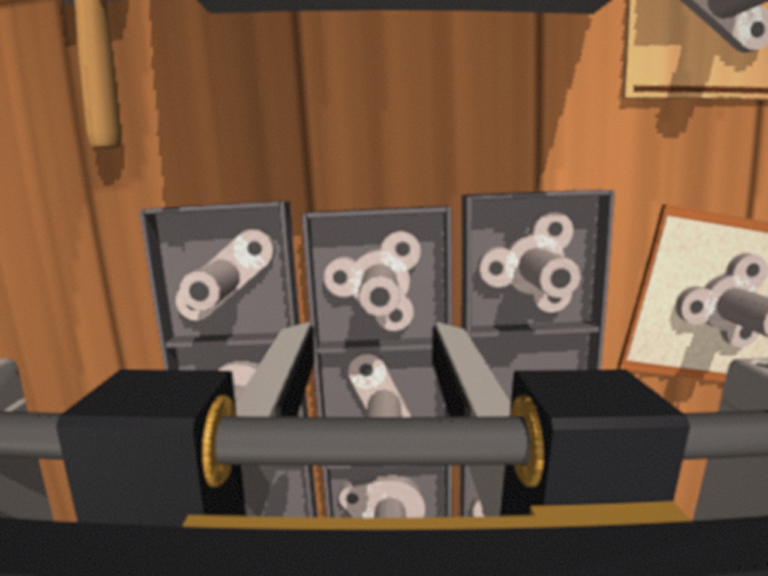

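The trefoil sleeve is at (379,296), centred between the fingers. I grip it, lift, and carry it to box (0.05, 0.045).

Emit:
{"api": "step_arm", "payload": {"targets": [{"delta_pos": [-0.1, 0, 4], "rotation": [0, 0, 0], "hand": 5}, {"delta_pos": [-0.1, 0, 8], "rotation": [0, 0, 0], "hand": 5}, {"delta_pos": [-0.1, 0, 10.3], "rotation": [0, 0, 0], "hand": 5}, {"delta_pos": [-0.1, 0, 10.3], "rotation": [0, 0, 0], "hand": 5}, {"delta_pos": [-0.1, 0, 10.3], "rotation": [0, 0, 0], "hand": 2}]}}

```text
time: 28.08
tool_pos: [0.5407, -0.0503, 0.044]
orientation: [0.002, 0.726, 0.688, 0.001]
ft_force: [0.1, 0.2, 0.9]
gripper_width: 0.043
```

Emit:
{"api": "step_arm", "payload": {"targets": [{"delta_pos": [0, 0, 0], "rotation": [0, 0, 0], "hand": 2}, {"delta_pos": [0, 0, 0], "rotation": [0, 0, 0], "hand": 2}, {"delta_pos": [0, 0, 0], "rotation": [0, 0, 0], "hand": 2}, {"delta_pos": [0, 0, 0], "rotation": [0, 0, 0], "hand": 2}]}}

```text
time: 28.58
tool_pos: [0.5398, -0.0513, 0.0429]
orientation: [0.001, 0.726, 0.687, 0.001]
ft_force: [-0.3, 1.2, 5.1]
gripper_width: 0.0235
```

Emit:
{"api": "step_arm", "payload": {"targets": [{"delta_pos": [0, 0, -5], "rotation": [0, 0, 0], "hand": 2}, {"delta_pos": [0, 0, -10], "rotation": [0, 0, 0], "hand": 2}, {"delta_pos": [0, 0, -16], "rotation": [0, 0, 0], "hand": 2}, {"delta_pos": [0, 0, -16], "rotation": [0, 0, 0], "hand": 2}]}}

```text
time: 29.08
tool_pos: [0.5414, -0.052, 0.2074]
orientation: [0.005, 0.726, 0.687, 0.003]
ft_force: [-0.2, -0.5, -2.3]
gripper_width: 0.0233
```

Emit:
{"api": "step_arm", "payload": {"targets": [{"delta_pos": [6, 1.3, 0], "rotation": [0, 0, 0], "hand": 2}, {"delta_pos": [12, 2.5, 0], "rotation": [0, 0, 0], "hand": 2}, {"delta_pos": [18, 3.7, 0], "rotation": [0, 0, 0], "hand": 2}, {"delta_pos": [24, 4.9, 0], "rotation": [0, 0, 0], "hand": 2}, {"delta_pos": [30, 6.2, 0], "rotation": [0, 0, 0], "hand": 2}]}}

```text
time: 29.7
tool_pos: [0.6165, 0.2462, 0.1983]
orientation: [-0.001, 0.726, 0.687, -0.002]
ft_force: [1.6, -0.6, -0.6]
gripper_width: 0.0235
```

Emit:
{"api": "step_arm", "payload": {"targets": [{"delta_pos": [2.2, 0.4, 0], "rotation": [0, 0, 0], "hand": 2}, {"delta_pos": [2.2, 0.4, 0], "rotation": [0, 0, 0], "hand": 2}, {"delta_pos": [2.2, 0.4, 0], "rotation": [0, 0, 0], "hand": 2}]}}

```text
time: 30.08
tool_pos: [0.6219, 0.2652, 0.1998]
orientation: [-0.0, 0.727, 0.687, -0.002]
ft_force: [0.7, 0.1, -2.6]
gripper_width: 0.0235
```

```bash
python3 - <<'E'
from h import *
p=box(.05,.045);pl(p[0],p[1],.084,-3.2)
E
```

```text
yawY -3.2 pos [0.6219 0.2652 0.1998] -> delta cm [ 0.31  0.07 11.58] rot [-0.003  0.002 -0.   ] dist mm 116 F [ 0.7  0.1 -2.6] w 0.0235 t 30.075 q6 0.38
```

Emit:
{"api": "step_arm", "payload": {"targets": [{"delta_pos": [0.2, 0, 4], "rotation": [0, 0, 0], "hand": 2}, {"delta_pos": [0.2, 0, 8], "rotation": [0, 0, 0], "hand": 2}, {"delta_pos": [0.2, 0, 11], "rotation": [0, 0, 0], "hand": 2}, {"delta_pos": [0.2, 0, 11.4], "rotation": [0, 0, 0], "hand": 2}, {"delta_pos": [0.2, 0, 11.5], "rotation": [0, 0, 0], "hand": 2}]}}

```text
time: 30.7
tool_pos: [0.623, 0.2676, 0.0876]
orientation: [0.0, 0.727, 0.687, 0.0]
ft_force: [-0.4, -0.2, -0.2]
gripper_width: 0.0233
```

Emit:
{"api": "step_arm", "payload": {"targets": [{"delta_pos": [0, 0, 0], "rotation": [0, 0, 0], "hand": 2}, {"delta_pos": [0, 0, 0], "rotation": [0, 0, 0], "hand": 5}, {"delta_pos": [0, 0, 0], "rotation": [0, 0, 0], "hand": 5}, {"delta_pos": [0, 0, 0], "rotation": [0, 0, 0], "hand": 5}]}}

```text
time: 31.2
tool_pos: [0.6228, 0.2688, 0.0872]
orientation: [0.0, 0.726, 0.687, 0.001]
ft_force: [-0.2, -0.3, 0.2]
gripper_width: 0.0488
```

Emit:
{"api": "step_arm", "payload": {"targets": [{"delta_pos": [0, 0, -4], "rotation": [0, 0, 0], "hand": 5}, {"delta_pos": [0, 0, -9], "rotation": [0, 0, 0], "hand": 5}, {"delta_pos": [0, 0, -12], "rotation": [0, 0, 0], "hand": 5}, {"delta_pos": [-5, 0.5, -12], "rotation": [0, 0, 0], "hand": 5}, {"delta_pos": [-11, 1.2, -12], "rotation": [0, 0, 0], "hand": 5}]}}

```text
time: 31.82
tool_pos: [0.6287, 0.1582, 0.2075]
orientation: [0.001, 0.725, 0.688, 0.001]
ft_force: [0.3, -0.8, -0.8]
gripper_width: 0.0501
```

Emit:
{"api": "step_arm", "payload": {"targets": [{"delta_pos": [-6, 0.7, 0], "rotation": [0, 0, 0], "hand": 5}, {"delta_pos": [-12, 1.5, 0], "rotation": [0, 0, 0], "hand": 5}, {"delta_pos": [-18, 2.3, 2], "rotation": [0, 0, 0], "hand": 5}, {"delta_pos": [-20.6, 2.6, 6], "rotation": [0, 0, 0], "hand": 5}, {"delta_pos": [-20.6, 2.6, 6], "rotation": [0, 0, 0], "hand": 5}]}}

```text
time: 32.45
tool_pos: [0.6407, -0.0507, 0.1421]
orientation: [-0.003, 0.728, 0.686, -0.003]
ft_force: [-0.9, -0.1, 0.6]
gripper_width: 0.0498
```

```bash
python3 - <<'E'
from h import *
d=snap("wrist");print(marks(d,"wrist","trefoil_1_grip"))
save(d,"w7.png",1.5)
pl(.641,-.05,.042,-3.2)
d=snap("top");print(marks(d,"top","trefoil_1_grip"),marks(d,"top","base_1_grip"))
E
```

```text
[]
yawY -3.1 pos [ 0.6432 -0.0482  0.147 ] -> delta cm [-0.2  -0.21 10.5 ] rot [-0.    -0.001  0.001] dist mm 105 F [ 0.6 -0.4 -0.3] w 0.0499 t 32.55 q6 -0.11
[(0.9, [0.623, 0.272, 0.073]), (0.31, [0.528, 0.278, 0.072])] [(0.58, [0.401, -0.418, 0.039])]
```

View pics/w7.png

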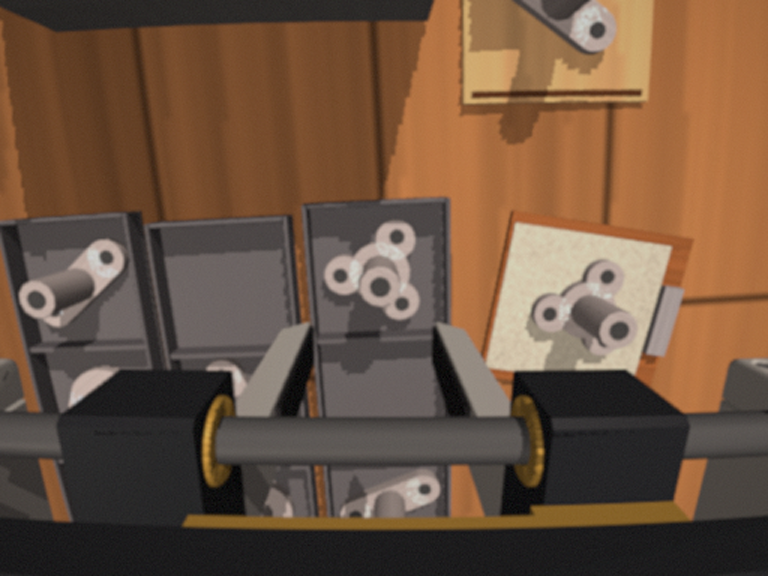

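The third trefoil's sleeve is at (380,287), centred again but a little farther along +y. I check the offset.

```bash
python3 - <<'E'
from h import *
d=snap("wrist");p=ray(d,380/1.5,287/1.5,.053);print(p)
pl(p[0],p[1],.042,-3.2)
b=box(0,-.045);print(b, b-p[:2])
E
```

```text
[ 0.64984421 -0.04203752  0.053     ]
yawY -3.0 pos [ 0.6442 -0.0474  0.1489] -> delta cm [ 0.57  0.49 10.69] rot [0.004 0.    0.003] dist mm 107 F [-0.1 -0.   0.1] w 0.05 t 32.75 q6 -0.11
[0.56748132 0.18107054] [-0.08236289  0.22310807]
```

Emit:
{"api": "step_arm", "payload": {"targets": [{"delta_pos": [0.3, 0.3, 4], "rotation": [0, 0, 0], "hand": 5}, {"delta_pos": [0.3, 0.3, 8], "rotation": [0, 0, 0], "hand": 5}, {"delta_pos": [0.3, 0.3, 10.6], "rotation": [0, 0, 0], "hand": 5}, {"delta_pos": [0.3, 0.3, 10.6], "rotation": [0, 0, 0], "hand": 5}, {"delta_pos": [0.3, 0.3, 10.6], "rotation": [0, 0, 0], "hand": 2}]}}

```text
time: 33.38
tool_pos: [0.6477, -0.0457, 0.0427]
orientation: [0.001, 0.726, 0.688, 0.001]
ft_force: [1.2, -0.2, 0.0]
gripper_width: 0.0435
```

Emit:
{"api": "step_arm", "payload": {"targets": [{"delta_pos": [0, 0, 0], "rotation": [0, 0, 0], "hand": 2}, {"delta_pos": [0, 0, 0], "rotation": [0, 0, 0], "hand": 2}, {"delta_pos": [0, 0, 0], "rotation": [0, 0, 0], "hand": 2}, {"delta_pos": [0, 0, 0], "rotation": [0, 0, 0], "hand": 2}]}}

```text
time: 33.88
tool_pos: [0.647, -0.0462, 0.0423]
orientation: [0.001, 0.726, 0.687, 0.001]
ft_force: [-2.1, 0.0, 5.7]
gripper_width: 0.0234
```

Emit:
{"api": "step_arm", "payload": {"targets": [{"delta_pos": [0, 0, -5], "rotation": [0, 0, 0], "hand": 2}, {"delta_pos": [0, 0, -10], "rotation": [0, 0, 0], "hand": 2}, {"delta_pos": [0, 0, -16], "rotation": [0, 0, 0], "hand": 2}, {"delta_pos": [0, 0, -16], "rotation": [0, 0, 0], "hand": 2}]}}

```text
time: 34.38
tool_pos: [0.6493, -0.0467, 0.208]
orientation: [0.005, 0.726, 0.687, 0.004]
ft_force: [0.1, 0.3, -1.5]
gripper_width: 0.0231
```

Emit:
{"api": "step_arm", "payload": {"targets": [{"delta_pos": [5.5, -2.2, 0], "rotation": [0, 0, 0], "hand": 2}, {"delta_pos": [11, -4.5, 0], "rotation": [0, 0, 0], "hand": 2}, {"delta_pos": [16.5, -6.7, 0], "rotation": [0, 0, 0], "hand": 2}, {"delta_pos": [22, -9, 0], "rotation": [0, 0, 0], "hand": 2}, {"delta_pos": [22, -9, 0], "rotation": [0, 0, 0], "hand": 2}]}}

```text
time: 35.0
tool_pos: [0.5662, 0.1822, 0.1985]
orientation: [-0.001, 0.724, 0.69, -0.001]
ft_force: [-0.2, -0.3, -0.9]
gripper_width: 0.0234
```

```bash
python3 - <<'E'
from h import *
p=box(0,-.045);pl(p[0],p[1],.086,-3.2)
E
```

```text
yawY -2.8 pos [0.5662 0.1822 0.1985] -> delta cm [-0.11  0.17 11.25] rot [-0.003 -0.     0.007] dist mm 113 F [-0.2 -0.3 -0.9] w 0.0234 t 35.0 q6 0.26
```

Emit:
{"api": "step_arm", "payload": {"targets": [{"delta_pos": [0, 0.1, 4], "rotation": [0, 0, 0], "hand": 2}, {"delta_pos": [0, 0.1, 8], "rotation": [0, 0, 0], "hand": 2}, {"delta_pos": [0, 0.1, 11], "rotation": [0, 0, 0], "hand": 2}, {"delta_pos": [0, 0.1, 11.5], "rotation": [0, 0, 0], "hand": 2}, {"delta_pos": [0, 0.1, 11.6], "rotation": [0, 0, 0], "hand": 2}]}}

```text
time: 35.62
tool_pos: [0.5695, 0.1777, 0.0842]
orientation: [-0.0, 0.727, 0.687, -0.0]
ft_force: [-0.1, 0.2, -1.8]
gripper_width: 0.0236
```

Emit:
{"api": "step_arm", "payload": {"targets": [{"delta_pos": [0, 0, 0], "rotation": [0, 0, 0], "hand": 2}, {"delta_pos": [0, 0, 0], "rotation": [0, 0, 0], "hand": 5}, {"delta_pos": [0, 0, 0], "rotation": [0, 0, 0], "hand": 5}, {"delta_pos": [0, 0, 0], "rotation": [0, 0, 0], "hand": 5}]}}

```text
time: 36.12
tool_pos: [0.5698, 0.1786, 0.0851]
orientation: [0.0, 0.726, 0.687, 0.0]
ft_force: [-0.2, 0.2, 0.1]
gripper_width: 0.0488
```

Emit:
{"api": "step_arm", "payload": {"targets": [{"delta_pos": [0, 0, -5], "rotation": [0, 0, 0], "hand": 5}, {"delta_pos": [0, 0, -11], "rotation": [0, 0, 0], "hand": 5}, {"delta_pos": [0, 0, -17], "rotation": [0, 0, 0], "hand": 5}, {"delta_pos": [0, 0, -19], "rotation": [0, 0, 0], "hand": 5}, {"delta_pos": [0, 0, -19], "rotation": [0, 0, 0], "hand": 5}]}}

```text
time: 36.75
tool_pos: [0.5704, 0.1787, 0.2774]
orientation: [0.001, 0.726, 0.687, 0.002]
ft_force: [1.1, 0.8, -0.1]
gripper_width: 0.0502
```

```bash
python3 - <<'E'
from h import *
d=snap("wrist");print(marks(d,"wrist","trefoil_1_grip"))
save(d,"w8.png",1.5)
d=snap("scene");print("scene",marks(d,"scene","trefoil_1_grip"),marks(d,"scene","base_1_grip"))
d=snap("top");save({"color":d["color"][120:300,210:410]},"t8.png",3)
for l in ["base_1_grip","trefoil_1_grip","rocker_1_grip","cam_1_grip"]: print(l,marks(d,"top",l))
E
```

```text
[(0.81, [0.623, 0.269, 0.076])]
scene [(0.61, [0.626, 0.273, 0.076]), (0.25, [0.64, -0.45, 0.002])] [(0.54, [0.4, -0.416, 0.031]), (0.49, [0.626, 0.276, 0.078])]
base_1_grip [(0.56, [0.4, -0.421, 0.034]), (0.22, [0.44, -0.043, 0.032])]
trefoil_1_grip []
rocker_1_grip []
cam_1_grip [(0.67, [0.434, -0.133, 0.038])]
```

View pics/w8.png

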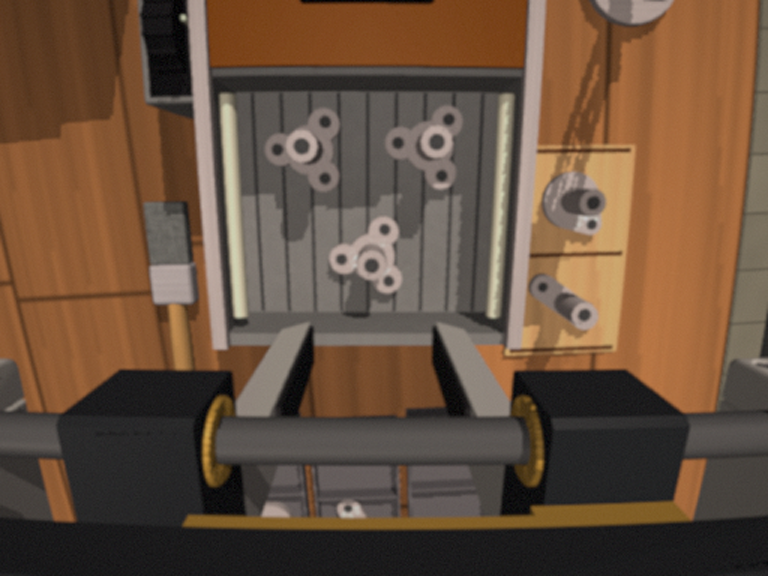

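View pics/t8.png

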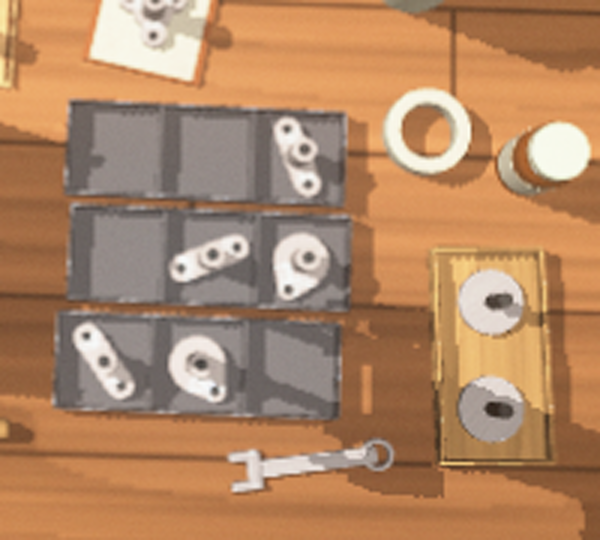

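The chamber holds three trefoils, sleeves up, at (302,147), (436,142) and (371,265). Both bases stand in the tray, and the cams and rockers are in their cells. Now I shut the cover.

Emit:
{"api": "step_arm", "payload": {"targets": [{"delta_pos": [4, -0.1, 0], "rotation": [0, 0, -0.18], "hand": 5}, {"delta_pos": [8, -0.2, 0], "rotation": [0, 0, -0.36], "hand": 5}, {"delta_pos": [12, -0.3, 0], "rotation": [0, 0, -0.54], "hand": 5}, {"delta_pos": [16, -0.4, 0], "rotation": [0, 0, -0.72], "hand": 5}, {"delta_pos": [19, -0.5, 0], "rotation": [0, 0, -0.9], "hand": 5}]}}

```text
time: 37.88
tool_pos: [0.5747, 0.3701, 0.274]
orientation: [-0.0, 0.352, 0.936, -0.0]
ft_force: [0.7, -0.8, 0.3]
gripper_width: 0.05
```

Emit:
{"api": "step_arm", "payload": {"targets": [{"delta_pos": [0, 0, 0], "rotation": [0, 0, -0.18], "hand": 5}, {"delta_pos": [0, 0, 0], "rotation": [0, 0, -0.36], "hand": 5}, {"delta_pos": [0, 0, 0], "rotation": [0, 0, -0.54], "hand": 5}, {"delta_pos": [0, 0, 3], "rotation": [0, 0, -0.67], "hand": 5}, {"delta_pos": [0, 0, 6], "rotation": [0, 0, -0.67], "hand": 5}]}}

```text
time: 38.5
tool_pos: [0.5752, 0.3686, 0.2142]
orientation: [0.001, 0.028, 1.0, 0.0]
ft_force: [0.8, 0.3, 0.2]
gripper_width: 0.05
```

```bash
python3 - <<'E'
from h import *
d=snap("wrist");print(marks(d,"wrist","cover_handle"),marks(d,"wrist","trefoil_1_grip"))
pl(.5757,.3694,.137,86.8)
E
```

```text
[(0.67, [0.577, 0.371, 0.132])] [(0.68, [0.622, 0.266, 0.076])]
yawY 86.8 pos [0.574  0.3679 0.2119] -> delta cm [-0.19  0.18  7.49] rot [-0.003 -0.004 -0.   ] dist mm 75 F [0.2 0.4 0.5] w 0.05 t 38.65 q6 -1.03
```

Emit:
{"api": "step_arm", "payload": {"targets": [{"delta_pos": [-0.1, 0.1, 4], "rotation": [0, 0, 0], "hand": 5}, {"delta_pos": [-0.1, 0.1, 7.5], "rotation": [0, 0, 0], "hand": 5}, {"delta_pos": [-0.1, 0.1, 7.5], "rotation": [0, 0, 0], "hand": 5}, {"delta_pos": [-0.1, 0.1, 7.5], "rotation": [0, 0, 0], "hand": 1}, {"delta_pos": [-0.1, 0.1, 7.5], "rotation": [0, 0, 0], "hand": 1}]}}

```text
time: 39.28
tool_pos: [0.5773, 0.3701, 0.1429]
orientation: [0.002, 0.028, 1.0, 0.001]
ft_force: [0.9, -0.8, 0.2]
gripper_width: 0.0331
```

Emit:
{"api": "step_arm", "payload": {"targets": [{"delta_pos": [0, 0, 0], "rotation": [0, 0, 0], "hand": 1}, {"delta_pos": [0, 0, 0], "rotation": [0, 0, 0], "hand": 1}, {"delta_pos": [0, 0, 0], "rotation": [0, 0, 0], "hand": 1}, {"delta_pos": [0, 0, 0], "rotation": [0, 0, 0], "hand": 1}]}}

```text
time: 39.78
tool_pos: [0.5763, 0.3692, 0.1405]
orientation: [0.001, 0.028, 1.0, 0.0]
ft_force: [-0.2, -0.8, 4.3]
gripper_width: 0.0136
```

Emit:
{"api": "step_arm", "payload": {"targets": [{"delta_pos": [0, -2, 0], "rotation": [0, 0, 0], "hand": 1}, {"delta_pos": [0, -5, 0], "rotation": [0, 0, 0], "hand": 1}, {"delta_pos": [0, -8, 0], "rotation": [0, 0, 0], "hand": 1}, {"delta_pos": [0, -11, 0], "rotation": [0, 0, 0], "hand": 1}, {"delta_pos": [0, -11, 0], "rotation": [0, 0, 0], "hand": 1}]}}

```text
time: 40.4
tool_pos: [0.57, 0.2567, 0.1405]
orientation: [0.0, 0.029, 1.0, -0.0]
ft_force: [-1.0, -0.7, 5.0]
gripper_width: 0.014
```

Emit:
{"api": "step_arm", "payload": {"targets": [{"delta_pos": [0, -3, 0], "rotation": [0, 0, 0], "hand": 1}, {"delta_pos": [0, -6, 0], "rotation": [0, 0, 0], "hand": 1}, {"delta_pos": [0, -8, 0], "rotation": [0, 0, 0], "hand": 1}, {"delta_pos": [0, -8.5, 0], "rotation": [0, 0, 0], "hand": 1}, {"delta_pos": [0, -8.5, 0], "rotation": [0, 0, 0], "hand": 1}]}}

```text
time: 41.02
tool_pos: [0.5653, 0.1743, 0.1404]
orientation: [0.0, 0.028, 1.0, -0.0]
ft_force: [-0.9, -1.2, 6.9]
gripper_width: 0.0138
```

Emit:
{"api": "step_arm", "payload": {"targets": [{"delta_pos": [0, -0.4, 0], "rotation": [0, 0, 0], "hand": 1}, {"delta_pos": [0, -0.4, 0], "rotation": [0, 0, 0], "hand": 1}]}}

```text
time: 41.28
tool_pos: [0.5651, 0.1711, 0.1404]
orientation: [0.001, 0.028, 1.0, 0.0]
ft_force: [-1.2, -0.5, 6.6]
gripper_width: 0.0139
```

Emit:
{"api": "step_arm", "payload": {"targets": [{"delta_pos": [0, -0.4, 0], "rotation": [0, 0, 0], "hand": 1}, {"delta_pos": [0, -0.4, 0], "rotation": [0, 0, 0], "hand": 1}]}}

```text
time: 41.52
tool_pos: [0.565, 0.1695, 0.1404]
orientation: [0.001, 0.027, 1.0, 0.003]
ft_force: [-0.7, 5.8, 5.0]
gripper_width: 0.0137
```

The cover is against its shut stop: y = 0.1695 against the predicted 0.1697, with a reaction of +5.8 N. I release, lift, and go above the timer wheel at about (0.4325, 0.364).

Emit:
{"api": "step_arm", "payload": {"targets": [{"delta_pos": [0, -0.2, 0], "rotation": [0, 0, 0], "hand": 1}, {"delta_pos": [0, -0.2, 0], "rotation": [0, 0, 0], "hand": 1}, {"delta_pos": [0, 0.1, 0], "rotation": [0, 0, 0], "hand": 3}, {"delta_pos": [0, 0.3, 0], "rotation": [0, 0, 0], "hand": 3}, {"delta_pos": [0, 0.3, 0], "rotation": [0, 0, 0], "hand": 3}]}}

```text
time: 42.15
tool_pos: [0.5644, 0.1695, 0.1386]
orientation: [-0.001, 0.028, 1.0, -0.0]
ft_force: [-0.5, -0.0, 0.2]
gripper_width: 0.0303
```

Emit:
{"api": "step_arm", "payload": {"targets": [{"delta_pos": [0, 0, -4], "rotation": [0, 0, 0], "hand": 3}, {"delta_pos": [0, 0, -9], "rotation": [0, 0, 0], "hand": 3}, {"delta_pos": [3.6, 5, -11], "rotation": [0, 0, 0], "hand": 0}, {"delta_pos": [7.2, 10, -11], "rotation": [0, 0, 0], "hand": 0}, {"delta_pos": [10.8, 15, -11], "rotation": [0, 0, 0], "hand": 0}]}}

```text
time: 42.78
tool_pos: [0.4649, 0.326, 0.2498]
orientation: [0.0, 0.029, 1.0, 0.0]
ft_force: [0.1, -0.3, -0.2]
gripper_width: 0.0034
```

Emit:
{"api": "step_arm", "payload": {"targets": [{"delta_pos": [3.6, 5, 0], "rotation": [0, 0, 0], "hand": 0}, {"delta_pos": [3.6, 5, 0], "rotation": [0, 0, 0], "hand": 0}, {"delta_pos": [3.6, 5, 0], "rotation": [0, 0, 0], "hand": 0}]}}

```text
time: 43.15
tool_pos: [0.4326, 0.3766, 0.2492]
orientation: [0.0, 0.028, 1.0, -0.001]
ft_force: [-0.1, 0.3, 0.2]
gripper_width: 0.0009
```

```bash
python3 - <<'E'
from h import *
w0=box(-.145,.13);print(w0)
d=snap("wrist");print(marks(d,"wrist","cover_handle"))
save(d,"w9.png",1.5)
print(proj(d,[[*w0,.111],[*box(-.145,.13+.0304),.089]])*1.5)
pl(w0[0],w0[1],.15,86.8)
d=snap("top");print("top",marks(d,"top","cover_handle"))
print(proj(d,[[*w0,.111],[*box(-.145,.13+.0304),.089]]))
E
```

```text
[0.4325035  0.36391197]
[]
[[353.96866684 280.9513351 ]
 [396.44163888 274.37737481]]
yawY 86.7 pos [0.4334 0.3758 0.2493] -> delta cm [ 0.02 -1.18  9.93] rot [-0.001  0.    -0.002] dist mm 100 F [ 0.3 -0.9 -0.7] w 0.0005 t 43.25 q6 -0.9
top [(0.91, [0.566, 0.169, 0.129])]
[[ 89.18431479 237.23022613]
 [ 80.68150071 236.28633339]]
```

View pics/w9.png

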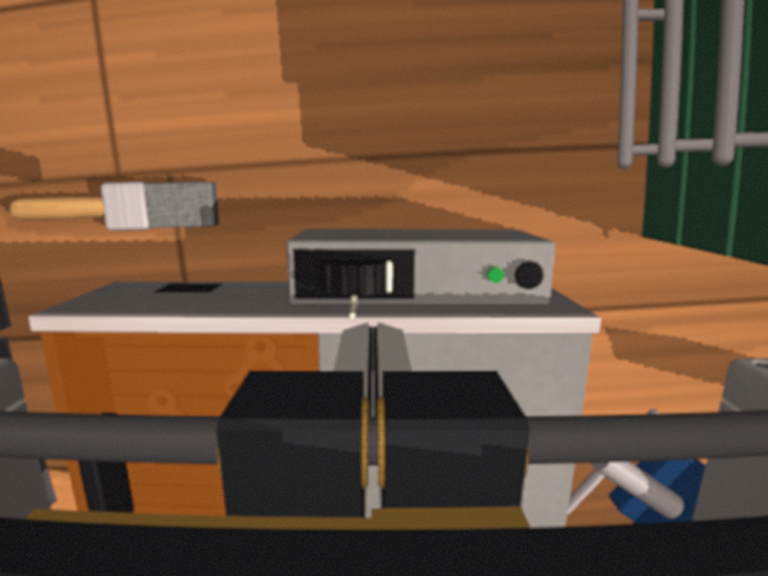

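The white rib is at (389,277), to the +y side of the pointer at (353,305), as at 0 minutes. I roll the wheel with the closed fingertips pressed lightly on its top. The first stroke is about 20 mm toward -y.

Emit:
{"api": "step_arm", "payload": {"targets": [{"delta_pos": [0, -0.3, 5], "rotation": [0, 0, 0], "hand": 0}, {"delta_pos": [0, -0.3, 10], "rotation": [0, 0, 0], "hand": 0}, {"delta_pos": [0, -0.3, 11.5], "rotation": [0, 0, 0], "hand": 0}, {"delta_pos": [0, -0.3, 11.8], "rotation": [0, 0, 0], "hand": 0}, {"delta_pos": [0, -0.3, 12.0], "rotation": [0, 0, 0], "hand": 0}]}}

```text
time: 43.98
tool_pos: [0.4337, 0.3747, 0.1319]
orientation: [0.002, 0.028, 1.0, 0.001]
ft_force: [0.6, 0.5, -0.3]
gripper_width: 0.0006
```

Emit:
{"api": "step_arm", "payload": {"targets": [{"delta_pos": [0, 0, 0.2], "rotation": [0, 0, 0], "hand": 0}, {"delta_pos": [0, 0, 0.3], "rotation": [0, 0, 0], "hand": 0}, {"delta_pos": [0, 0, 0.3], "rotation": [0, 0, 0], "hand": 0}]}}

```text
time: 44.35
tool_pos: [0.4324, 0.3742, 0.127]
orientation: [0.0, 0.028, 1.0, 0.0]
ft_force: [-0.0, -0.4, -0.7]
gripper_width: 0.0007
```

Emit:
{"api": "step_arm", "payload": {"targets": [{"delta_pos": [0, -0.2, 0.2], "rotation": [0, 0, 0], "hand": 0}, {"delta_pos": [0, -0.2, 0.4], "rotation": [0, 0, 0], "hand": 0}, {"delta_pos": [0, -0.2, 0.4], "rotation": [0, 0, 0], "hand": 0}]}}

```text
time: 44.72
tool_pos: [0.4327, 0.3739, 0.1256]
orientation: [0.001, 0.028, 1.0, 0.003]
ft_force: [-1.8, 1.7, 8.4]
gripper_width: 0.0003
```

Contact, with an upward force of 8 N. I roll the wheel toward -y.

Emit:
{"api": "step_arm", "payload": {"targets": [{"delta_pos": [0, -0.4, 0], "rotation": [0, 0, 0], "hand": 0}, {"delta_pos": [0, -0.8, 0], "rotation": [0, 0, 0], "hand": 0}, {"delta_pos": [0, -1.2, 0], "rotation": [0, 0, 0], "hand": 0}, {"delta_pos": [0, -1.6, 0], "rotation": [0, 0, 0], "hand": 0}, {"delta_pos": [0, -2.0, 0], "rotation": [0, 0, 0], "hand": 0}]}}

```text
time: 45.35
tool_pos: [0.4319, 0.3531, 0.1253]
orientation: [0.002, 0.028, 1.0, 0.002]
ft_force: [-1.4, 0.1, 5.1]
gripper_width: -0.0001
```

Emit:
{"api": "step_arm", "payload": {"targets": [{"delta_pos": [0, 0, 0], "rotation": [0, 0, 0], "hand": 0}, {"delta_pos": [0, 0, -3], "rotation": [0, 0, 0], "hand": 0}, {"delta_pos": [0, 0, -8], "rotation": [0, 0, 0], "hand": 0}, {"delta_pos": [0, 2, -12], "rotation": [0, 0, 0], "hand": 0}, {"delta_pos": [0, 2, -12], "rotation": [0, 0, 0], "hand": 0}]}}

```text
time: 45.98
tool_pos: [0.4335, 0.3737, 0.247]
orientation: [0.003, 0.027, 1.0, 0.003]
ft_force: [-0.5, 0.3, -0.6]
gripper_width: 0.0004
```

```bash
cat > rib.py <<'E'
from h import *
d=snap("wrist");im=d["color"].astype(int);pl(.4325,.372,.13,86.8)
save({"color":im[120:240,160:400].astype(np.uint8)},sys.argv[1],3)
w0=box(-.145,.13)
for a in np.radians(np.arange(-20,90,10)):
    p=proj(d,[*box(-.145,.13+.0315*np.sin(a)),.079+.0315*np.cos(a)])[0]; u,v=np.round(p).astype(int)
    print(round(np.degrees(a)),p.round(1),im[v-1:v+2,u].mean(0).round())
m=(im[150:205,190:290].min(2)>170);ys,xs=np.nonzero(m);print("white",sorted(set(zip((xs+190).tolist(),(ys+150).tolist())))[:60])
E
python3 rib.py w10.png
```

```text
yawY 86.8 pos [0.4327 0.3726 0.2441] -> delta cm [ 0.05 -0.09 11.41] rot [0.002 0.003 0.001] dist mm 114 F [-0.9  0.1 -0.5] w 0.0006 t 46.025 q6 -0.9
-20 [227.4 185.4] [27. 26. 26.]
-10 [232.4 185.7] [27. 25. 25.]
0 [237.7 185.8] [36. 33. 34.]
10 [243.1 185.7] [143. 134. 115.]
20 [248.2 185.4] [141. 143. 129.]
30 [253.  184.9] [41. 37. 38.]
40 [257.2 184.2] [42. 38. 38.]
50 [260.8 183.4] [37. 32. 33.]
60 [263.5 182.5] [49. 45. 46.]
70 [265.3 181.6] [33. 31. 33.]
80 [266.3 180.6] [34. 32. 32.]
white [(244, 177), (244, 178), (244, 179), (244, 180), (244, 181), (244, 182), (244, 183), (244, 184), (244, 185), (244, 186), (244, 187), (244, 188), (244, 189), (244, 190), (244, 191), (244, 192), (244, 193), (245, 176), (245, 177), (245, 178), (245, 179), (245, 180), (245, 181), (245, 182), (245, 183), (245, 184), (245, 185), (245, 186), (245, 187), (245, 188), (245, 189), (245, 190), (245, 191), (245, 192), (245, 193), (245, 194), (245, 195), (246, 176), (246, 177), (246, 178), (246, 179), (246, 180), (246, 181), (246, 182), (246, 183), (246, 184), (246, 185), (246, 186), (246, 187), (246, 188), (246, 189), (246, 190), (246, 191), (246, 192), (246, 193), (246, 194), (246, 195), (247, 176), (247, 177), (247, 178)]
```

View pics/w10.png

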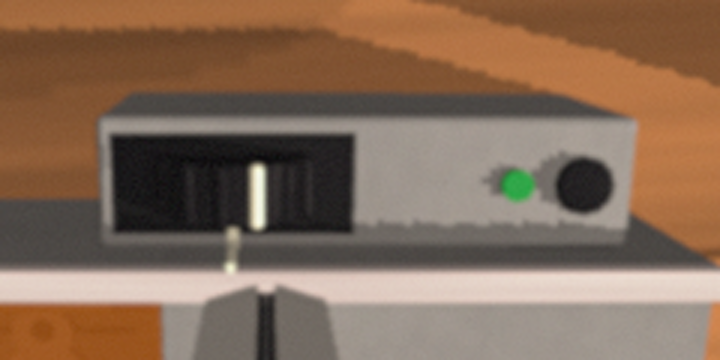

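The rib is at crop column 258 and the pointer tip at 236, so about 15° (0.27 rad) is left. That needs one more roll of about 8 mm.

Emit:
{"api": "step_arm", "payload": {"targets": [{"delta_pos": [0, -0.3, 5], "rotation": [0, 0, 0], "hand": 0}, {"delta_pos": [0, -0.3, 10], "rotation": [0, 0, 0], "hand": 0}, {"delta_pos": [0, -0.3, 11], "rotation": [0, 0, 0], "hand": 0}, {"delta_pos": [0, -0.3, 11.5], "rotation": [0, 0, 0], "hand": 0}, {"delta_pos": [0, -0.3, 11.5], "rotation": [0, 0, 0], "hand": 0}]}}

```text
time: 46.65
tool_pos: [0.4329, 0.3695, 0.129]
orientation: [0.001, 0.028, 1.0, 0.001]
ft_force: [0.6, 0.3, 0.8]
gripper_width: 0.0003
```

Emit:
{"api": "step_arm", "payload": {"targets": [{"delta_pos": [0, 0, 0.3], "rotation": [0, 0, 0], "hand": 0}, {"delta_pos": [0, 0, 0.45], "rotation": [0, 0, 0], "hand": 0}, {"delta_pos": [0, 0, 0.45], "rotation": [0, 0, 0], "hand": 0}]}}

```text
time: 47.02
tool_pos: [0.4334, 0.3707, 0.1261]
orientation: [0.002, 0.028, 1.0, 0.002]
ft_force: [-0.1, 1.8, 4.4]
gripper_width: -0.0
```

Emit:
{"api": "step_arm", "payload": {"targets": [{"delta_pos": [0, -0.3, 0], "rotation": [0, 0, 0], "hand": 0}, {"delta_pos": [0, -0.6, 0], "rotation": [0, 0, 0], "hand": 0}, {"delta_pos": [0, -0.8, 0], "rotation": [0, 0, 0], "hand": 0}, {"delta_pos": [0, -0.8, 0], "rotation": [0, 0, 0], "hand": 0}]}}

```text
time: 47.52
tool_pos: [0.433, 0.3635, 0.1276]
orientation: [0.003, 0.028, 1.0, 0.004]
ft_force: [-1.2, 2.7, 8.3]
gripper_width: 0.0005
```

Emit:
{"api": "step_arm", "payload": {"targets": [{"delta_pos": [0, 0, -1], "rotation": [0, 0, 0], "hand": 0}, {"delta_pos": [0, 0, -5], "rotation": [0, 0, 0], "hand": 0}, {"delta_pos": [0, 0, -10], "rotation": [0, 0, 0], "hand": 0}, {"delta_pos": [0, 0.8, -12], "rotation": [0, 0, 0], "hand": 0}, {"delta_pos": [0, 0.8, -12], "rotation": [0, 0, 0], "hand": 0}]}}

```text
time: 48.15
tool_pos: [0.4329, 0.3697, 0.2456]
orientation: [0.002, 0.028, 1.0, 0.001]
ft_force: [0.1, 0.8, 0.1]
gripper_width: 0.0009
```

```bash
python3 - <<'E'
from h import *
ctrl.snapshot("wrist")
E
python3 rib.py w11.png
```

```text
yawY 86.8 pos [0.4318 0.3686 0.242 ] -> delta cm [-0.07  0.35 11.2 ] rot [-0.001 -0.001  0.   ] dist mm 112 F [ 0.4 -0.5 -0. ] w 0.0008 t 48.25 q6 -0.91
-20 [232.5 187.9] [27. 25. 27.]
-10 [237.6 188.2] [32. 29. 30.]
0 [243.  188.3] [131. 122. 104.]
10 [248.4 188.2] [185. 182. 167.]
20 [253.6 187.9] [52. 49. 49.]
30 [258.4 187.4] [48. 45. 45.]
40 [262.6 186.7] [31. 30. 31.]
50 [266.1 185.9] [44. 41. 41.]
60 [268.8 185. ] [42. 40. 40.]
70 [270.6 184. ] [41. 37. 39.]
80 [271.5 183. ] [35. 31. 32.]
white [(245, 179), (245, 180), (245, 181), (245, 182), (245, 183), (245, 184), (245, 185), (245, 186), (245, 187), (245, 188), (245, 189), (245, 190), (245, 191), (245, 192), (245, 193), (245, 194), (245, 195), (245, 196), (245, 197), (246, 178), (246, 179), (246, 180), (246, 181), (246, 182), (246, 183), (246, 184), (246, 185), (246, 186), (246, 187), (246, 188), (246, 189), (246, 190), (246, 191), (246, 192), (246, 193), (246, 194), (246, 195), (246, 196), (246, 197), (246, 198), (247, 179), (247, 180), (247, 181), (247, 182), (247, 183), (247, 184), (247, 185), (247, 186), (247, 187), (247, 188), (247, 189), (247, 190), (247, 191), (247, 192), (247, 193), (247, 194), (247, 195), (247, 196), (247, 197), (247, 198)]
```

View pics/w11.png

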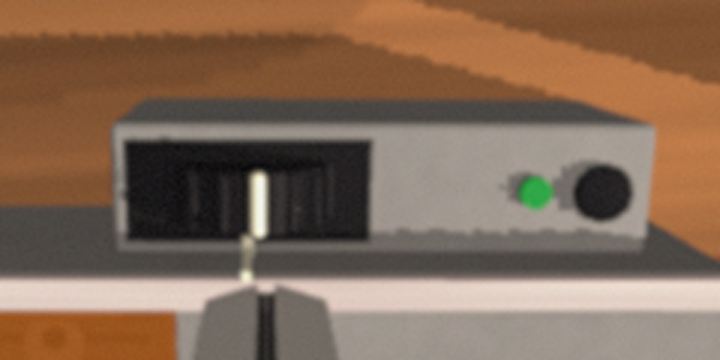

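The rib is at crop (259,205) against the pointer line at about (248,237), so about 6° is left. One small nudge of about 4 mm.

Emit:
{"api": "step_arm", "payload": {"targets": [{"delta_pos": [0, -0.3, 5], "rotation": [0, 0, 0], "hand": 0}, {"delta_pos": [0, -0.3, 10], "rotation": [0, 0, 0], "hand": 0}, {"delta_pos": [0, -0.3, 11], "rotation": [0, 0, 0], "hand": 0}, {"delta_pos": [0, -0.3, 11.5], "rotation": [0, 0, 0], "hand": 0}, {"delta_pos": [0, -0.3, 11.5], "rotation": [0, 0, 0], "hand": 0}]}}

```text
time: 48.88
tool_pos: [0.4328, 0.3666, 0.1295]
orientation: [0.001, 0.028, 1.0, 0.001]
ft_force: [0.3, -0.2, -0.6]
gripper_width: 0.0002
```

Emit:
{"api": "step_arm", "payload": {"targets": [{"delta_pos": [0, 0, 0.3], "rotation": [0, 0, 0], "hand": 0}, {"delta_pos": [0, 0, 0.45], "rotation": [0, 0, 0], "hand": 0}, {"delta_pos": [0, -0.2, 0.45], "rotation": [0, 0, 0], "hand": 0}, {"delta_pos": [0, -0.4, 0.45], "rotation": [0, 0, 0], "hand": 0}, {"delta_pos": [0, -0.4, 0.45], "rotation": [0, 0, 0], "hand": 0}]}}

```text
time: 49.5
tool_pos: [0.4331, 0.3643, 0.1279]
orientation: [0.003, 0.028, 1.0, 0.003]
ft_force: [-1.7, 1.9, 7.7]
gripper_width: 0.0004
```

Emit:
{"api": "step_arm", "payload": {"targets": [{"delta_pos": [0, 0, -1], "rotation": [0, 0, 0], "hand": 0}, {"delta_pos": [0, 0, -5], "rotation": [0, 0, 0], "hand": 0}, {"delta_pos": [0, 0, -10], "rotation": [0, 0, 0], "hand": 0}, {"delta_pos": [0, 0.5, -12], "rotation": [0, 0, 0], "hand": 0}, {"delta_pos": [0, 0.5, -12], "rotation": [0, 0, 0], "hand": 0}]}}

```text
time: 50.12
tool_pos: [0.4329, 0.3678, 0.2464]
orientation: [0.002, 0.028, 1.0, 0.002]
ft_force: [-0.0, -0.0, 0.6]
gripper_width: 0.0006
```

```bash
python3 - <<'E'
from h import *
ctrl.snapshot("wrist")
E
python3 rib.py w12.png | head -8; python3 - <<'E'
from h import *
d=snap("top")
for l in ["cover_handle","base_1_grip","trefoil_1_grip","rocker_1_grip","cam_1_grip"]: print(l,marks(d,"top",l))
im=cv2.imread("pics/w12.png"); t=cv2.resize(d["color"][110:300,20:410][:,:,::-1],(720,351))
cv2.imwrite("pics/fin.png",np.vstack([im[100:300],t]))
print(ctrl.read_state()["time"])
E
```

```text
yawY 86.8 pos [0.4317 0.3667 0.2427] -> delta cm [-0.06  0.54 11.27] rot [-0.001 -0.001  0.   ] dist mm 113 F [-0.4  0.1  0.4] w 0.0009 t 50.225 q6 -0.91
-20 [234.3 187.6] [32. 31. 32.]
-10 [239.5 187.9] [30. 28. 29.]
0 [244.8 188. ] [194. 184. 158.]
10 [250.2 187.9] [108. 104.  93.]
20 [255.4 187.6] [54. 49. 50.]
30 [260.1 187.1] [43. 40. 41.]
40 [264.3 186.4] [35. 32. 33.]
cover_handle [(0.79, [0.566, 0.171, 0.132])]
base_1_grip [(0.84, [0.399, -0.417, 0.036]), (0.56, [0.566, 0.168, 0.133])]
trefoil_1_grip []
rocker_1_grip [(0.68, [0.427, -0.04, 0.036])]
cam_1_grip [(0.7, [0.44, -0.133, 0.034])]
50.525
```

View pics/fin.png

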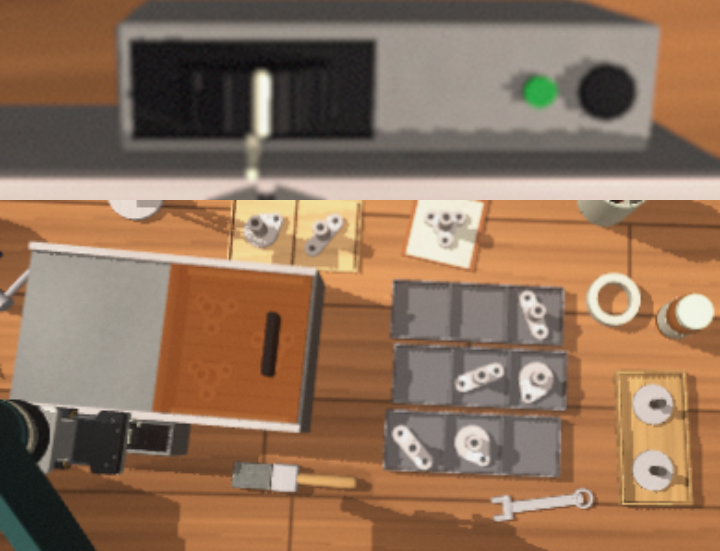

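The cover is shut and the trefoils show through it. The bases are in the tray, the other parts are in their cells, and nothing on the bench has moved. The rib at crop column 261 is within about 4–5° of the pointer line at about 254. One more small nudge for margin.

Emit:
{"api": "step_arm", "payload": {"targets": [{"delta_pos": [0, -0.2, 5], "rotation": [0, 0, 0], "hand": 0}, {"delta_pos": [0, -0.2, 10], "rotation": [0, 0, 0], "hand": 0}, {"delta_pos": [0, -0.2, 11], "rotation": [0, 0, 0], "hand": 0}, {"delta_pos": [0, -0.2, 11.5], "rotation": [0, 0, 0], "hand": 0}, {"delta_pos": [0, -0.2, 11.5], "rotation": [0, 0, 0], "hand": 0}]}}

```text
time: 51.15
tool_pos: [0.4328, 0.3658, 0.1306]
orientation: [0.001, 0.028, 1.0, 0.001]
ft_force: [0.2, 1.2, 0.7]
gripper_width: 0.0005
```

Emit:
{"api": "step_arm", "payload": {"targets": [{"delta_pos": [0, 0, 0.3], "rotation": [0, 0, 0], "hand": 0}, {"delta_pos": [0, 0, 0.45], "rotation": [0, 0, 0], "hand": 0}, {"delta_pos": [0, -0.2, 0.45], "rotation": [0, 0, 0], "hand": 0}, {"delta_pos": [0, -0.4, 0.45], "rotation": [0, 0, 0], "hand": 0}, {"delta_pos": [0, -0.4, 0.45], "rotation": [0, 0, 0], "hand": 0}]}}

```text
time: 51.78
tool_pos: [0.4329, 0.3628, 0.128]
orientation: [0.003, 0.028, 1.0, 0.003]
ft_force: [-1.4, 1.0, 6.4]
gripper_width: 0.0005
```

Emit:
{"api": "step_arm", "payload": {"targets": [{"delta_pos": [0, 0, -1], "rotation": [0, 0, 0], "hand": 0}, {"delta_pos": [0, 0, -5], "rotation": [0, 0, 0], "hand": 0}, {"delta_pos": [0, 0, -10], "rotation": [0, 0, 0], "hand": 0}, {"delta_pos": [0, 0.5, -12], "rotation": [0, 0, 0], "hand": 0}, {"delta_pos": [0, 0.5, -12], "rotation": [0, 0, 0], "hand": 0}]}}

```text
time: 52.4
tool_pos: [0.4327, 0.3668, 0.247]
orientation: [0.002, 0.028, 1.0, 0.002]
ft_force: [-0.1, 0.7, -0.3]
gripper_width: 0.0007
```

```bash
cat > cmp.py <<'E'
from h import *
ctrl.snapshot("wrist");d=snap("wrist");im=d["color"].astype(int)
A=np.arange(-20,41,2)
pts=proj(d,[[*box(-.145,.13+.0315*np.sin(np.radians(a))),.079+.0315*np.cos(np.radians(a))] for a in A])
g=[im[int(round(v))-4:int(round(v))+5,int(round(u))].mean() for u,v in pts]
g=np.array(g)-45;g[g<0]=0;print("rib deg",(g*A).sum()/g.sum())
for r in (190,193,197,200,203,207,210): # rib/pointer columns by row
    x=im[r,235:265].mean(1)-np.median(im[r,225:275].mean(1));x[x<40]=0;print(r,round((x*np.arange(235,265)).sum()/max(x.sum(),1),1))
E
python3 cmp.py
```

```text
rib deg -1.6785506402793946
190 245.1
193 245.1
197 245.1
200 244.6
203 245.0
207 244.5
210 244.5
```

The rib (column 245.1) is now in line with the pointer (column about 244.6–245). The arm is clear, so I hand in.

```bash
python3 - <<'E'
from h import *
s=ctrl.read_state();print(s["time"],s["tool_pos"],s["ft_force"])
print(ctrl.sign_off())
E
```

```text
52.5 [0.43163826 0.36574087 0.24319198] [ 0.30896672 -0.06099951 -0.97972047]
the job is handed in; nothing more can be done
None
```

I did the whole task in order and handed it in at 52.5 s of robot time; no verdict is reported. I opened the cover to its stop, then stood both bases in the wooden tray. The sample on the job board was a trefoil, so I laid all three trefoils from the bins on the chamber rack, sleeves up. I shut the cover to its stop and then rolled the timer to three minutes.

**Last checks:**
- **Timer:** the white rib was in line with the pointer, at pixel column 245.1 against about 244.6–245. My geometric estimate put it at about -2°, where 10° is allowed.
- **Cover:** the handle stopped at y = 0.1695 m, against the expected 0.170 m when shut.
- **Bases:** the last top picture shows both standing in the tray. The network reported only one of them, as it did in several other pictures.
- **Trefoils:** all three were upright and apart when I looked into the open chamber before closing. Through the shut cover I could make out two clearly and the third dimly, partly under the handle. The network found none of them through the amber.
- **Other parts and bench items:** the rest of the parts were still in their cells, and the patterns and loose items in view were in place. One rocker read 10 mm off its earlier position, far below the 85 mm limit; that is either detector noise or a small knock.

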